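# Clamp a denture flask under its bridge bar

### The job

Clamp the closed metal flask that stands in the flask clamp: lay the loose steel bridge bar across the clamp's two uprights, swing it clockwise (seen from above) until both of its end slots are fully home round the headed studs, then turn the wing screw clockwise until the flask is held firmly. Let go, and leave the flask in its place and the other things on the bench undisturbed.

Things in the scene. Friction and masses are not known exactly. Their poses are not given: they have to be found in the camera images.
- flask_clamp: Dark steel clamp fixed to the bench: base plate 116 (x) x 206 (y) x 12 mm and two uprights at y = +-85 mm, each 104 mm wide (x), 18 mm thick (y), with a flat top 88 mm above the bench (the support faces) and a headed stud in the middle. Origin: centre of the underside; y runs from stud to stud. Stands in the left or right half of the bench, yaw up to 0.3 rad.
- clamp_seat (a point): Point midway between the two studs at the height of the support faces (88 mm above the bench); axes as the clamp's. When the bar is home its origin lies here. The bar cannot come down in line with the studs, as their heads are in the way: see the bar's slot.
- flask: Closed two-part aluminium flask, 90 x 100 x 75 mm, about 0.95 kg, standing loose on the clamp's base plate between the uprights; its flat top is 1 mm lower than the support faces. Origin: centre of its underside (12 mm above the bench).
- bridge_bar: Loose steel bar, 202 mm long (its y) x 30 mm wide (x) x 16 mm thick, about 0.5 kg with its screw, lying flat on the bench; the same after a half turn. Origin: centre of its underside. A square hub in its middle, 30 mm (x, flush with the bar's sides) x 36 mm (y), reaches 36 mm above the underside: grip it across x there, at the centre of mass. Home, it has 2.5 mm of play under the heads.
- wing_screw (a joint): Turn of the wing screw (rad), grows clockwise from above; -0.15 to 0.15 at the start, stops at -0.3 and 2.6; 5 mm of travel per rad. Bar home: the foot under the bar meets the flask at about 0.5, lifts the bar against the stud heads by about 1.0, then grows tight; turned to 1.2 it is firm, and let go it may ease back a little, to 1.1. Takes 0.18 N m free, about 0.35 N m firm.
- wing_mid (a point): Middle of the screw's wing, on its axis, 59 mm above the bar's underside at joint 0 (5 mm lower per rad). The wing is a flat bar 64 mm long (the point's y), 12 mm thick (x) and 18 mm high (50 to 68 mm above the underside at joint 0), on an 18 mm round collar above the hub. It lies along the bar within 0.15 rad at the start.
- wax_box: Bystander: flat carton, 62 x 100 x 24 mm. Origin: centre of its underside.
- plaster_spatula: Bystander: spatula with wooden handle, 255 mm long. Origin: centre of its underside.
- bottle: Bystander: white bottle with black cap, 44 mm diameter, 100 mm tall. Origin: centre of its underside.
- cast: Bystander: yellow plaster cast of a row of teeth, 50 x 62 x 27 mm. Origin: centre of its underside.
- stud (a point): Foot of the stud at the clamp's +y end, on the support face (the other stud is at -y, 170 mm away). Shank 11 mm diameter; head 22 mm diameter, its underside 18.5 mm and its top 27.5 mm above the support face.
- slot (a point): Slot for a stud shank at the bar's +y end: on its middle line, 85 mm from the centre, at the underside; 16 mm wide, open to +x. The one at -y opens to -x. Lay the bar on the supports, centred, turned about 0.45 rad (at least 0.38) anticlockwise from above to pass beside the heads; then swing it clockwise till it is in line and the shanks meet the slot ends.

How it is judged:
On the way, in this order (a step that is already met when the one before it is completed fails the run):
1. the bar lies home across both uprights, under both stud heads (horizontal distance between bridge_bar and clamp_seat below 0.006 m and angle between the y axis of bridge_bar and the y axis of flask_clamp, either way round below 0.08 rad and z of bridge_bar in the frame of clamp_seat between -0.003 and 0.005 m), for 0.2 s.
2. the wing screw presses on the flask with more than 10 N (contact force between bridge_bar and flask above 10 N), for 0.2 s.
At the end, for the whole second after the job is handed in: Bar across both uprights under the stud heads: centre within 6 mm of the seat, in line within 0.08 rad, level within 0.05 rad, underside -3 to +6 mm from the support faces; screw presses the flask with over 10 N; flask within 12 mm of its start; bar at rest (horizontal distance between bridge_bar and clamp_seat below 0.006 m and angle between the y axis of bridge_bar and the y axis of flask_clamp, either way round below 0.08 rad and z of bridge_bar in the frame of clamp_seat between -0.003 and 0.006 m and angle between bridge_bar's own z axis and vertical below 0.05 rad and contact force between bridge_bar and flask above 10 N and distance of flask from where it was at the start of the episode below 0.012 m and linear speed of bridge_bar below 0.02 m/s); the robot touches nothing.
It fails at once if the flask is shoved or lifted out of its place (more than 20 mm) (distance of flask from where it was at the start of the episode above 0.02 m).
It fails at once if a bystander is pushed more than 30 mm (distance of any of wax_box, plaster_spatula, bottle, cast from where it was at the start of the episode above 0.03 m).
It also fails if it takes over 56 s, if anything falls off the work surface, if the arm or the gripper's body presses on something with over 40 N, if the wrist force passes 120 N, or if a joint passes its speed limit or range.

### The arm

A 6-joint arm with a two-finger parallel gripper is mounted at the origin on a cart in front of the work surface, level with it; the furniture and walls round the work are solid. World frame = base frame: x ahead of the robot, y to its left, z up, the work surface at z = 0. Lengths are in m, angles in rad, forces in N, time in s.
With the tool pointing down it reaches from about 0.25 to 0.725 m from the base axis. Payload 4 kg.
Tool frame: the origin (TCP) lies on the centre line of the jaws, within the pads' length; the fingertips stand 8 mm ahead of it and the grasp point (between the pads) lies 11 mm behind it; z points along the fingers, y is the direction in which the jaws open and shut (so a half turn about z gives the same grasp; the last joint's range is limited). The gripper opens to 85 mm and grips with 20 to 120 N. Pads are 22 mm wide; open, the fingers measure 114 mm over their backs; the gripper's body (76 mm by 85 mm) begins 54 mm behind the grasp point. The pads swing forward as they close: fully open they stand 13 mm farther back than shut.
Start: joints at [1.204, 0.241, 0.005, 1.335, 0, 1.571], TCP at [0.179, 0.467, 0.239] pointing down, gripper open.
Joint ranges: [-2.72, 2.72], [-1.05, 1.87], [-1.09, 1.28], [-1.99, 2.15], [-1.42, 1.44], [-3.14, 3.14]. Speed limits (rad/s): [2.79, 2.79, 3.14, 3.14, 3.14, 3.14].

### API

Orientations are given as a unit quaternion [w, x, y, z].
In Python, from plant import status, read_camera, robot, trace gives the robot as it stands. The module is installed in compiled form; this text tells all that it offers.
- The arm moves only by the shell command python3 -m inch 'ROWS' [FORCE]. ROWS is JSON, a list of rows, each an object of numbers: "x", "y", "z": the shift along the tool's x, y, z normalised to -1 to 1, where 1 is 0.8 m; "rx", "ry", "rz": the turn, a rotation vector about the tool's x, y, z normalised to -1 to 1, where 1 is 45 degrees; "hand": the opening in per cent of the stroke, from 0 (shut) to 100 (fully open). A call has 1 to 10 rows; each row is the pose to reach, as a shift and turn from the pose commanded when the call began, along the tool's axes at that moment; what a row does not reach only later rows make up. A row lasts 1/8 s, in which the tool goes at most 62.5 mm and 10.7 degrees, less where a joint would pass 70% of its speed; a pose out of reach is approached as far as the arm can. A call with a number of a shift or a turn outside -1 to 1 is refused whole. A call with a gripper value outside its range is refused whole. The fingers move at their own pace and stop on an object; FORCE is the grip in N (left out, the last holds). Time passes only in rows, so rows that repeat a pose let the fingers close. It gives the time, the measured TCP pose, the force and the opening at its end, in the units of the state.
- status.sense(): the state, without advancing time (a new reading comes with each control period).
- read_camera(name): name is "scene" or "top"; returns a dict with "frame" (400x640x3 uint8, red, green, blue), "fovy" (degrees; the focal length in pixels is half the picture's height over the tangent of half this angle, whatever the lens; pixels are square), "cx", "cy" (the principal point, pixels), "rvec" (rotation vector, rad) and "tvec" (3), from world to camera coordinates, as OpenCV has them. Camera axes: x right, y down, z forward; pixel columns grow to the right and rows downward; lengths in m; the calibration is good to about 2 mm. A picture is of the moment at which its call begins. There is no depth.
- robot.hand_in(): hands the job in, once; it reports no verdict.
Trained networks look in a picture, given as the dict that the camera call returned (one of the last four; its "shot" number tells which), for a name from the list of things; names that differ only in an ending like _2 or _b are one class to them, and where a whole thing is asked for, a point or a joint stands for the part that bears it (a point fixed in the world has none). Each returns a list of dicts, best first, with "score" (0 to 1); they miss things now and then, are a little off and sometimes report something else, mostly with a low value. They report only what shows in the picture. A call takes as long as a camera call.
- trace(picture, query): "mask" (400x640 bool, what is visible of it) and "pixel" ([row, column] in pixels, amid what is visible of it).
The state is a dict: "time": time; "qpos": joint angles; "qd": joint speeds; "effort": joint torques, N m; "position": TCP position; "orientation": TCP orientation; "ft_force": force on the tool from outside, world axes, zero at the start; "wrist_torque": the same for the moment, N m; "grip_width": finger opening in m.
Only numpy, scipy, OpenCV 4.12 (cv2) and the standard library are available. Lean on these libraries where they do the work, as an engineer would, in place of code of your own. Each camera call takes 0.05 s, during which the arm holds its last target.

## Working session

There is one attempt and no reset: what is moved stays moved. The work goes in short steps, Python scripts to look and compute and a shell command to move; the robot and the scene stay as the last step left them, time stands still between calls to the robot, and variables do not carry over. Pictures are saved under pics/ and viewed, and the job is handed in when it is done.

```bash
mkdir -p pics; cat > h.py <<'E'
import numpy as np, cv2
from plant import status, read_camera, robot, trace
def cam(p):
    f=200/np.tan(np.radians(p['fovy'])/2)
    K=np.array([[f,0,p['cx']],[0,f,p['cy']],[0,0,1]])
    R=cv2.Rodrigues(np.array(p['rvec'],float))[0]; t=np.array(p['tvec'],float).ravel()
    return K,R,t
def back(p,rc,z):
    K,R,t=cam(p); d=R.T@np.linalg.inv(K)@np.array([rc[1],rc[0],1.]); o=-R.T@t
    return o+d*(z-o[2])/d[2]
def proj(p,X):
    K,R,t=cam(p); q=(K@(R@np.atleast_2d(X).T+t[:,None])).T
    return q[:,:2]/q[:,2:]
def save(p,n): cv2.imwrite('pics/'+n,cv2.cvtColor(p['frame'],cv2.COLOR_RGB2BGR))
E
python3 - <<'E'
from h import *
s=status.sense(); print({k:np.round(v,3) for k,v in s.items()})
for n in('scene','top'):
    p=read_camera(n); save(p,n+'0.png'); K,R,t=cam(p); print(n,p['fovy'],p['cx'],p['cy'],(-R.T@t).round(3), R.round(2).tolist())
    for q in ['flask_clamp','flask','bridge_bar','wing_screw','stud','slot','wax_box','plaster_spatula','bottle','cast']:
        r=trace(p,q)
        for d in r[:2]: print(q,round(d['score'],2),np.round(d['pixel'],1),d['mask'].sum(),back(p,d['pixel'],0.).round(3))
E
```

```text
{'time': np.float64(0.0), 'qpos': array([1.204, 0.241, 0.004, 1.335, 0.   , 1.571]), 'qd': array([ 0.001, -0.   , -0.001,  0.001,  0.001, -0.002]), 'effort': array([ 1.0000e-03, -3.7232e+01,  2.5241e+01,  1.7000e-02,  0.0000e+00,
        0.0000e+00]), 'position': array([0.179, 0.466, 0.238]), 'orientation': array([-0.   ,  0.182,  0.983, -0.001]), 'ft_force': array([-0.67 , -0.4  ,  0.092]), 'wrist_torque': array([0.026, 0.005, 0.022]), 'grip_width': np.float64(0.086)}
scene 46.42475800755837 320.73609761696673 202.77673829668007 [-0.775 -0.519  0.808] [[0.44, -0.9, 0.02], [-0.4, -0.22, -0.89], [0.81, 0.38, -0.45]]
flask_clamp 0.63 [250.  402.5] 686 [ 0.486 -0.215  0.   ]
flask_clamp 0.56 [222.3 326.3] 646 [0.535 0.079 0.   ]
flask 0.68 [211.  309.5] 700 [0.583 0.17  0.   ]
bridge_bar 0.65 [246.9 404. ] 712 [ 0.507 -0.214  0.   ]
stud 0.68 [216.  332.6] 741 [0.588 0.079 0.   ]
slot 0.86 [244.8 405.9] 660 [ 0.522 -0.216  0.   ]
wax_box 0.56 [198.9 252.9] 148 [0.568 0.408 0.   ]
bottle 0.75 [196.1 356.9] 282 [0.783 0.063 0.   ]
bottle 0.49 [245.3 404.7] 768 [ 0.517 -0.213  0.   ]
cast 0.44 [219.3 387.7] 166 [ 0.659 -0.107  0.   ]
top 51.05046035295494 314.7319895971583 189.72970415329192 [0.462 0.101 1.497] [[-0.0, -1.0, -0.01], [-1.0, 0.0, -0.05], [0.05, 0.01, -1.0]]
flask_clamp 0.72 [191.2 304.2] 1232 [0.536 0.159 0.   ]
flask 0.63 [202.  328.5] 1136 [0.497 0.072 0.   ]
bridge_bar 0.69 [214.3 408.5] 488 [ 0.452 -0.213  0.   ]
stud 0.58 [191.4 309.2] 1286 [0.536 0.141 0.   ]
slot 0.79 [211.7 411.7] 509 [ 0.462 -0.224  0.   ]
slot 0.27 [208.6 299.3] 1174 [0.474 0.176 0.   ]
wax_box 0.75 [195.4 235.3] 544 [0.522 0.406 0.   ]
plaster_spatula 0.81 [204.2 201.3] 346 [0.491 0.528 0.   ]
plaster_spatula 0.7 [211.9 410.5] 75 [ 0.461 -0.22   0.   ]
bottle 0.47 [194.9 306.6] 1103 [0.523 0.15  0.   ]
bottle 0.46 [153.6 344.9] 158 [0.671 0.012 0.   ]
cast 0.49 [162.5 373.1] 132 [ 0.638 -0.089  0.   ]
```

```bash
python3 - <<'E'
import cv2
a=cv2.imread('pics/top0.png'); c=a[120:270,180:450]; cv2.imwrite('pics/top0c.png',cv2.resize(c,None,fx=2.9,fy=2.9,interpolation=cv2.INTER_CUBIC))
a=cv2.imread('pics/scene0.png'); c=a[150:300,230:450]; cv2.imwrite('pics/scene0c.png',cv2.resize(c,None,fx=3.6,fy=3.6,interpolation=cv2.INTER_CUBIC))
E
```

```text
(no output)
```

View pics/top0c.png

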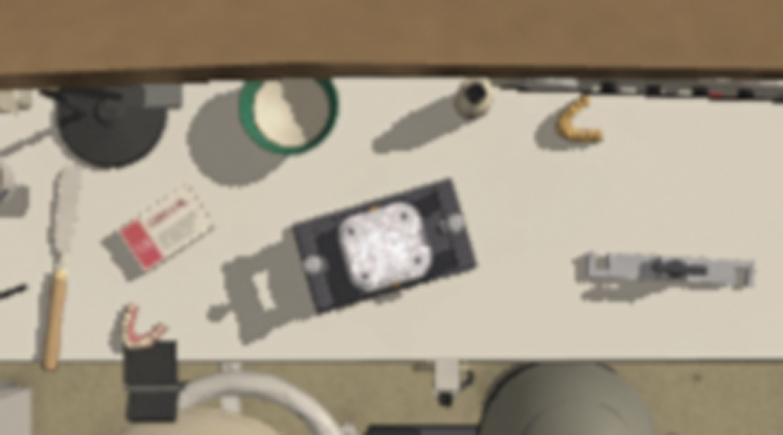

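View pics/scene0c.png

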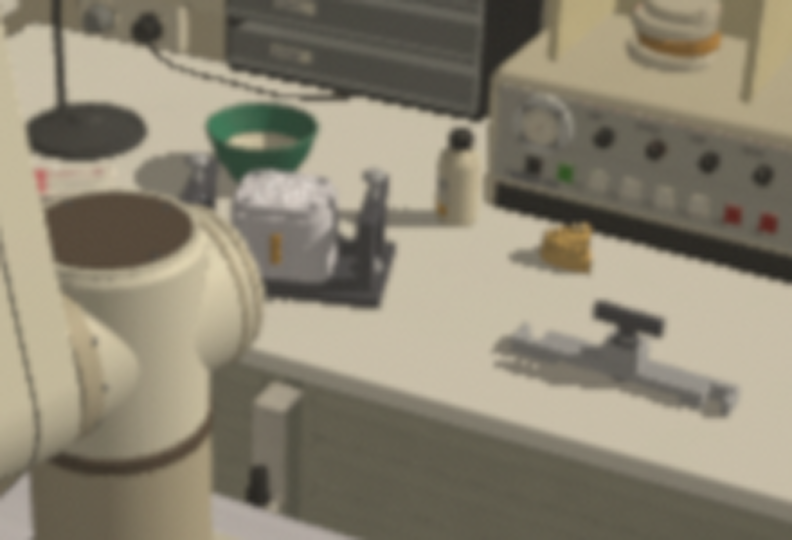

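```bash
cat > m.py <<'E'
from h import *
from scipy.optimize import minimize
def box(cx,cy,lx,ly,z0,z1):
    return np.array([[cx+a*lx/2,cy+b*ly/2,z] for a in(-1,1) for b in(-1,1) for z in(z0,z1)])
def cyl(cx,cy,r,z0,z1):
    t=np.linspace(0,2*np.pi,17)[:-1]
    return np.array([[cx+r*np.cos(a),cy+r*np.sin(a),z] for a in t for z in(z0,z1)])
CL=[box(0,0,.116,.206,0,.012)]+[box(0,s*.085,.104,.018,0,.088) for s in(-1,1)]+[cyl(0,s*.085,.011,.1065,.1155) for s in(-1,1)]+[cyl(0,s*.085,.0055,.088,.1065) for s in(-1,1)]+[box(0,0,.09,.1,.012,.087)]
def bar(jw=0.):
    L=[box(0,0,.03,.154,0,.016)]
    for s in(-1,1):
        L+=[box(0,s*.097,.03,.008,0,.016), box(-s*.0115,s*.085,.007,.024,0,.016)]
    L+=[box(0,0,.03,.036,0,.036),cyl(0,0,.009,.036,.052)]
    w=box(0,0,.012,.064,.050,.068); c,s=np.cos(jw),np.sin(jw)
    w[:,:2]=w[:,:2]@np.array([[c,s],[-s,c]]); L.append(w); return L
def T(parts,x,y,th,z=0.):
    c,s=np.cos(th),np.sin(th);R=np.array([[c,-s,0],[s,c,0],[0,0,1]])
    return [P@R.T+[x,y,z] for P in parts]
def sil(p,parts,k=6,win=None):
    r0,r1,c0,c1=win
    m=np.zeros(((r1-r0)*k,(c1-c0)*k),np.uint8)
    for P in parts:
        q=(proj(p,P)-[c0,r0]+.5)*k-.5
        h=cv2.convexHull(q.astype(np.float32))
        cv2.fillConvexPoly(m,np.round(h*16).astype(np.int32),255,shift=4)
    return cv2.resize(m,(c1-c0,r1-r0),interpolation=cv2.INTER_AREA)/255.
E
python3 - <<'E'
from m import *
import pickle
P={}
for n in('scene','top'):
    p=read_camera(n); P[n]=p
    for q in ['flask_clamp','flask','bridge_bar']:
        for i,d in enumerate(trace(p,q)[:2]):
            P[n,q,i]=d
            v=p['frame'].copy(); v[d['mask']]=v[d['mask']]//2+np.array([127,0,0],np.uint8)
            r,c=map(int,d['pixel']); 
            cv2.imwrite(f'pics/mk_{n}_{q}_{i}.png',cv2.resize(v[max(r-45,0):r+45,c-50:c+50,::-1],None,fx=4,fy=4,interpolation=cv2.INTER_NEAREST))
pickle.dump(P,open('P.pkl','wb'))
import glob
fs=sorted(glob.glob('pics/mk_*'));print(fs)
ims=[cv2.resize(cv2.imread(f),(260,234)) for f in fs]
while len(ims)%3: ims.append(ims[0]*0)
cv2.imwrite('pics/mon.png',cv2.resize(np.vstack([np.hstack(ims[i:i+3]) for i in range(0,len(ims),3)]),None,fx=.8,fy=.8))
E
```

```text
['pics/mk_scene_flask_0.png', 'pics/mk_scene_flask_clamp_0.png', 'pics/mk_scene_flask_clamp_1.png', 'pics/mk_top_bridge_bar_0.png', 'pics/mk_top_flask_0.png', 'pics/mk_top_flask_clamp_0.png', 'pics/mk_top_flask_clamp_1.png']
```

View pics/mon.png

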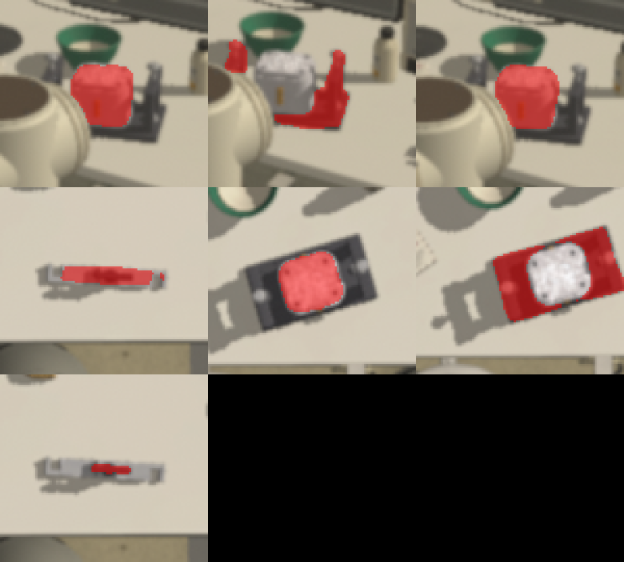

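```bash
cat > fit.py <<'E'
from m import *
import pickle
P=pickle.load(open('P.pkl','rb'))
def chroma(p):
    f=p['frame'].astype(float)+1; return f[...,2]/f[...,0]
def fit(targets,parts,x0,steps=(.01,.01,.08)):
    # targets: list of (p,soft mask in win,win)
    def cost(v): return sum(((sil(p,T(parts,*v),win=w)-m)**2).sum() for p,m,w in targets)
    best=None
    for sgn in (1,-1):
        sim=np.array([x0]+[np.array(x0)+sgn*np.eye(3)[i]*steps[i] for i in range(3)])
        r=minimize(cost,x0,method='Nelder-Mead',options=dict(initial_simplex=sim,xatol=1e-5,fatol=1e-3))
        if best is None or r.fun<best.fun: best=r
    return best
E
python3 - <<'E'
from fit import *
p=P['top']
c=chroma(p); print('bench',np.median(c[230:235,380:440]),'bar line',c[205:220,395].round(2), p['frame'][205:220,395].tolist())
s=P['scene']; c=chroma(s)
print('scene bar col 400',c[235:262,400].round(2))
# clamp
m=P['top','flask_clamp',0]['mask']|P['top','flask',0]['mask']
w=(165,245,265,360); print(m.sum(), m[w[0]:w[1],w[2]:w[3]].sum())
r=fit([(p,m[w[0]:w[1],w[2]:w[3]].astype(float),w)],CL,[.49,.125,-.25]); print('clamp top',r.x.round(4),r.fun)
for n in('top','scene'):
    c=chroma(P[n]); cc=np.clip((c-.75)/.4,0,1)*255
    rr,ccx=((185,235),(360,460)) if n=='top' else ((215,285),(350,450))
    cv2.imwrite(f'pics/chr_{n}.png',cv2.resize(cc[rr[0]:rr[1],ccx[0]:ccx[1]],None,fx=7,fy=7,interpolation=cv2.INTER_NEAREST))
E
```

```text
bench 0.8820754716981132 bar line [0.88 0.89 0.91 0.95 0.96 0.96 0.96 0.96 0.96 0.96 0.95 0.91 0.89 0.88
 0.88] [[212, 203, 186], [208, 200, 184], [188, 181, 171], [168, 164, 160], [163, 159, 157], [163, 159, 157], [164, 161, 157], [165, 162, 158], [165, 162, 159], [163, 159, 156], [152, 148, 144], [137, 133, 125], [131, 126, 116], [131, 126, 115], [131, 125, 115]]
scene bar col 400 [0.9  0.92 0.92 0.91 0.86 0.86 0.87 0.89 0.9  0.91 0.91 0.91 0.91 0.91
 0.91 0.92 0.91 0.9  0.91 0.89 0.87 0.85 0.84 0.84 0.85 0.84 0.84]
1764 1764
clamp top [0.4892 0.131  0.2764] 139.18955786236063[ WARN:0@1.499] global loadsave.cpp:1063 imwrite_ Unsupported depth image for selected encoder is fallbacked to CV_8U.
```

View pics/chr_top.png

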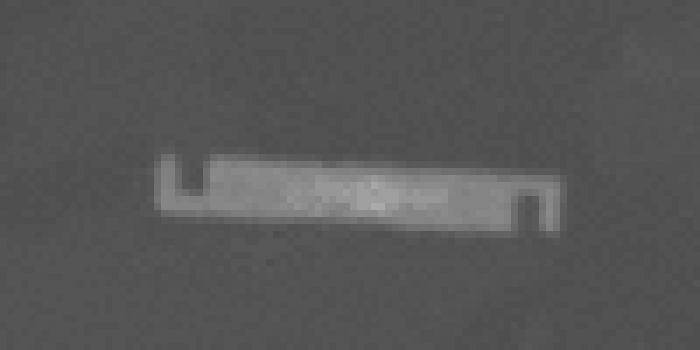

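View pics/chr_scene.png

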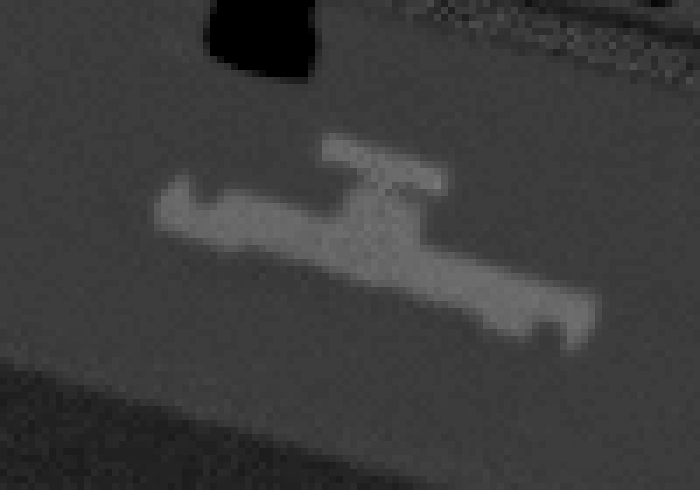

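```bash
cat >> fit.py <<'E'
def soft(p,w,lo,hi):
    return np.clip((chroma(p)[w[0]:w[1],w[2]:w[3]]-lo)/(hi-lo),0,1)
def show(p,parts,w,name,f=8):
    a=cv2.resize(p['frame'][w[0]:w[1],w[2]:w[3],::-1],None,fx=f,fy=f,interpolation=cv2.INTER_CUBIC)
    for Q in parts:
        q=(proj(p,Q)-[w[2],w[0]]+.5)*f-.5
        cv2.polylines(a,[np.round(cv2.convexHull(q.astype(np.float32))).astype(np.int32)],True,(0,255,0),1)
    cv2.imwrite('pics/'+name,a)
E
python3 - <<'E'
from fit import *
pt,ps=P['top'],P['scene']
wt=(200,225,375,448); ws=(228,270,368,440)
mt=soft(pt,wt,.888,.955)
c=chroma(ps)[228:270,368:440]; print(np.percentile(c,[5,25,50,75,95]).round(3))
ms=soft(ps,ws,.86,.90)
for tg,nm in(([(pt,mt,wt)],'top'),([(ps,ms,ws)],'scene'),([(pt,mt,wt),(ps,ms,ws)],'both')):
  for jw in(-.15,0,.15):
    r=fit(tg,bar(jw),[.46,-.215,-.05]); print(nm,jw,r.x.round(4),round(r.fun,2))
    if nm=='both' and jw==0: show(pt,T(bar(0),*r.x),wt,'ft.png'); show(ps,T(bar(0),*r.x),ws,'fs.png')
# clamp
w=(165,245,265,360)
m=P['top','flask_clamp',0]['mask']|P['top','flask',0]['mask']
x=[.4892,.131,.2764]
show(pt,T(CL,*x),w,'fc.png'); show(ps,T(CL,*x),(180,240,280,350),'fcs.png')
print(chroma(pt)[190:240:2,295].round(2))
E
```

```text
[0.84  0.842 0.846 0.857 0.916]
top -0.15 [ 0.4594 -0.2188 -0.0666] 17.88
top 0 [ 0.4594 -0.2188 -0.0666] 17.88
top 0.15 [ 0.4594 -0.2188 -0.0666] 17.88
scene -0.15 [ 0.464  -0.2207 -0.0694] 135.3
scene 0 [ 0.4647 -0.2215 -0.0723] 140.61
scene 0.15 [ 0.4648 -0.2221 -0.0683] 141.84
both -0.15 [ 0.4605 -0.2209 -0.0622] 186.1
both 0 [ 0.4604 -0.2206 -0.0616] 191.58
both 0.15 [ 0.4605 -0.2209 -0.0625] 193.21
[0.88 0.89 0.96 0.99 1.   1.02 1.   1.   1.   1.02 1.04 1.02 1.02 1.
 1.   1.02 1.   1.02 0.9  0.88 0.88 0.88 0.87 0.88 0.88]
```

View pics/fc.png

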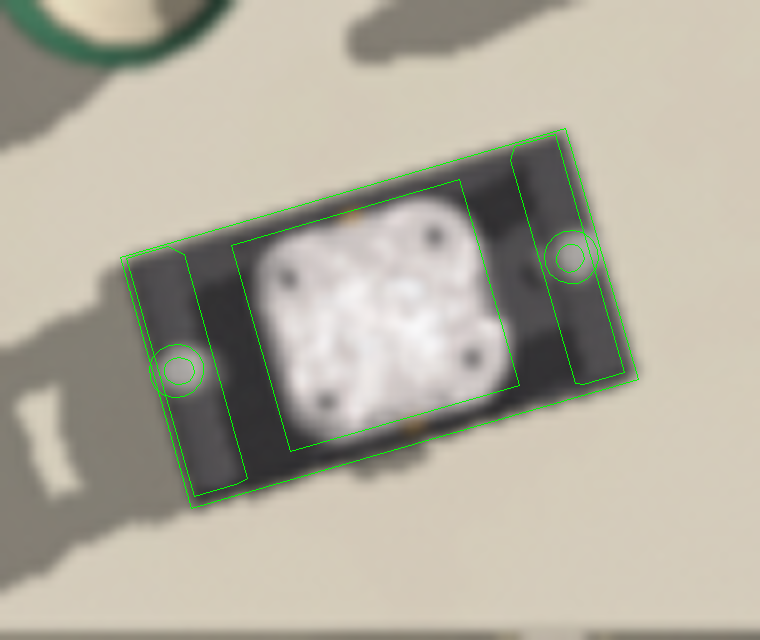

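View pics/fcs.png

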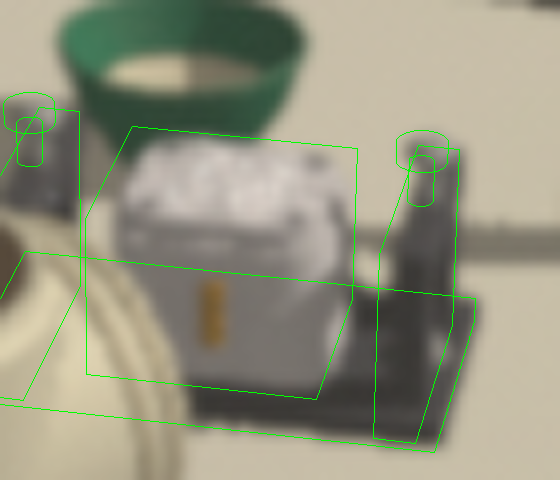

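View pics/fs.png

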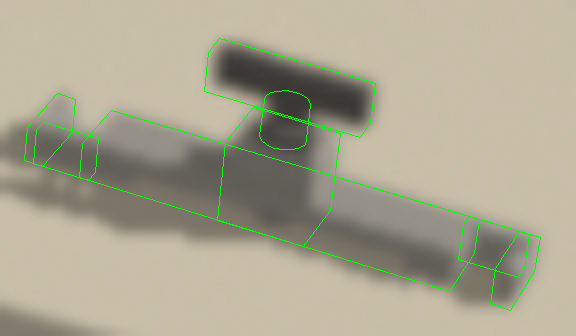

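```bash
cat > go.py <<'E'
import sys; from m import *
from scipy.spatial.transform import Rotation as Ro
def st():
    s=status.sense(); q=s['orientation']; R=Ro.from_quat([q[1],q[2],q[3],q[0]]).as_matrix()
    return s,R
def need(x,y,z,yaw):
    s,R=st(); p=np.array(s['position']); d=R.T@(np.array([x,y,z])-p)/.8
    cy=np.arctan2(R[1,1],R[0,1]); dy=(yaw-cy+np.pi/2)%np.pi-np.pi/2
    # target tool: y axis at cy+dy, z down
    a=cy+dy; Y=np.array([np.cos(a),np.sin(a),0]); Z=np.array([0,0,-1.]); X=np.cross(Y,Z)
    Rt=np.stack([X,Y,Z],1); rv=Ro.from_matrix(R.T@Rt).as_rotvec()/(np.pi/4)
    print('t',round(float(s['time']),2),'p',p.round(4),'yaw',round(cy,4),'tilt',R[:2,2].round(4),'w',round(float(s['grip_width']),4),'F',np.round(s['ft_force'],1),'M',np.round(s['wrist_torque'],2),'q5',round(float(s['qpos'][5]),2))
    print('shift',d.round(4),'turn',rv.round(4))
if __name__=='__main__': need(*map(float,sys.argv[1:5]))
E
python3 go.py .4594 -.2188 .13 -.0666
```

```text
t 1.5 p [0.1793 0.4667 0.2393] yaw 1.204 tilt [-0.     -0.0001] w 0.0851 F [-0.2  0.4  0.4] M [ 0.   -0.03  0.  ] q5 1.57
shift [-0.6341 -0.6744  0.1367] turn [-0.0000e+00  1.0000e-04  1.6178e+00]
```

```bash
python3 -m inch '[{"x":-0.634,"y":-0.674,"z":0.0,"rz":1,"hand":100},{"x":-0.634,"y":-0.674,"z":0.0,"rz":1,"hand":100},{"x":-0.634,"y":-0.674,"z":0.0,"rz":1,"hand":100},{"x":-0.634,"y":-0.674,"z":0.0,"rz":1,"hand":100},{"x":-0.634,"y":-0.674,"z":0.0,"rz":1,"hand":100},{"x":-0.634,"y":-0.674,"z":0.0,"rz":1,"hand":100},{"x":-0.634,"y":-0.674,"z":0.0,"rz":1,"hand":100},{"x":-0.634,"y":-0.674,"z":0.0,"rz":1,"hand":100},{"x":-0.634,"y":-0.674,"z":0.0,"rz":1,"hand":100},{"x":-0.634,"y":-0.674,"z":0.0,"rz":1,"hand":100}]' 40; python3 go.py .4594 -.2188 .13 -.0666
```

```text
t 1.5 p [0.1793 0.4667 0.2393] yaw 1.204 tilt [-0.     -0.0001] w 0.0851 F [-0.2  0.4  0.4] M [ 0.   -0.03  0.  ] q5 1.57
shift [-0.6341 -0.6744  0.1367] turn [-0.0000e+00  1.0000e-04  1.6178e+00]invalid input at $[0]: expected keys x, y, z, rx, ry, rz, hand
```

```bash
python3 -m inch '[{"x":-0.634,"y":-0.674,"z":0,"rx":0,"ry":0,"rz":1,"hand":100},{"x":-0.634,"y":-0.674,"z":0,"rx":0,"ry":0,"rz":1,"hand":100},{"x":-0.634,"y":-0.674,"z":0,"rx":0,"ry":0,"rz":1,"hand":100},{"x":-0.634,"y":-0.674,"z":0,"rx":0,"ry":0,"rz":1,"hand":100},{"x":-0.634,"y":-0.674,"z":0,"rx":0,"ry":0,"rz":1,"hand":100},{"x":-0.634,"y":-0.674,"z":0,"rx":0,"ry":0,"rz":1,"hand":100},{"x":-0.634,"y":-0.674,"z":0,"rx":0,"ry":0,"rz":1,"hand":100},{"x":-0.634,"y":-0.674,"z":0,"rx":0,"ry":0,"rz":1,"hand":100},{"x":-0.634,"y":-0.674,"z":0,"rx":0,"ry":0,"rz":1,"hand":100},{"x":-0.634,"y":-0.674,"z":0,"rx":0,"ry":0,"rz":1,"hand":100}]' 40; python3 go.py .4594 -.2188 .13 -.0666
```

```text
time: 2.75
position: [0.4163, -0.114, 0.2397]
orientation: [0.001, 0.545, 0.838, 0.0]
ft_force: [1.4, 1.8, -0.7]
grip_width: 0.0851
t 2.75 p [ 0.4163 -0.114   0.2397] yaw 0.418 tilt [0.0013 0.    ] w 0.0851 F [ 1.4  1.8 -0.7] M [ 0.05 -0.04  0.04] q5 0.89
shift [-0.1415 -0.0042  0.1371] turn [1.70e-03 2.00e-04 6.17e-01]
```

```bash
python3 -m inch '[{"x":-0.1415,"y":-0.004,"z":0.1,"rx":0,"ry":0,"rz":0.617,"hand":100},{"x":-0.1415,"y":-0.004,"z":0.137,"rx":0,"ry":0,"rz":0.617,"hand":100},{"x":-0.1415,"y":-0.004,"z":0.137,"rx":0,"ry":0,"rz":0.617,"hand":100},{"x":-0.1415,"y":-0.004,"z":0.137,"rx":0,"ry":0,"rz":0.617,"hand":100},{"x":-0.1415,"y":-0.004,"z":0.137,"rx":0,"ry":0,"rz":0.617,"hand":100}]' 40; python3 go.py .4594 -.2188 .018 -.0666
python3 - <<'E'
from fit import *
p=read_camera('top'); save(p,'t1.png')
q=read_camera('scene'); save(q,'s1.png')
for n,p in(('t',p),('s',q)):
    pix=proj(p,np.array([st for st in [[.4594,-.2188,.13]]]))[0]; print(n,pix)
    c,r=map(int,pix); a=p['frame'][max(0,r-40):r+50,c-60:c+60,::-1]
    cv2.imwrite(f'pics/{n}1c.png',cv2.resize(a,None,fx=6,fy=6,interpolation=cv2.INTER_CUBIC))
E
```

```text
time: 3.38
position: [0.459, -0.2162, 0.1304]
orientation: [0.0, 0.73, 0.684, 0.0]
ft_force: [0.8, 0.7, 0.0]
grip_width: 0.0853
t 3.38 p [ 0.459  -0.2162  0.1304] yaw -0.0646 tilt [0.0005 0.0001] w 0.0853 F [0.8 0.7 0. ] M [-0.01 -0.05 -0.02] q5 1.2
shift [-0.0032  0.0006  0.1405] turn [ 0.0006 -0.0002  0.0025]
t [418.79526493 212.3895926 ]
s [405.34769472 218.38258477]
```

View pics/s1c.png

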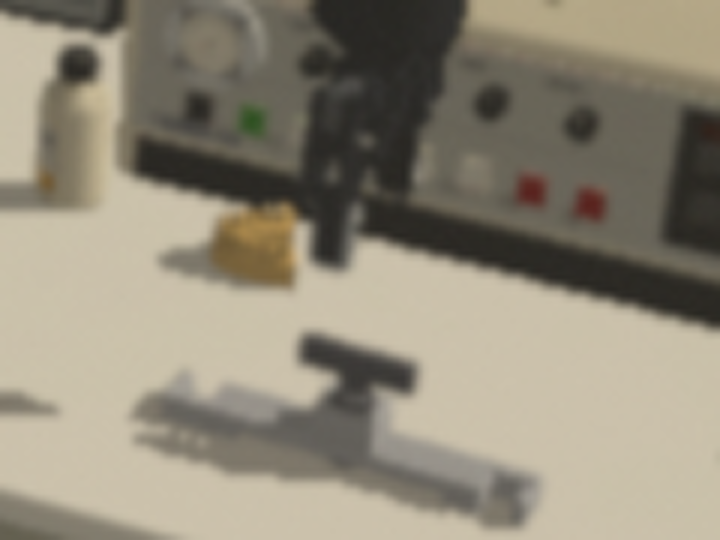

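View pics/t1c.png

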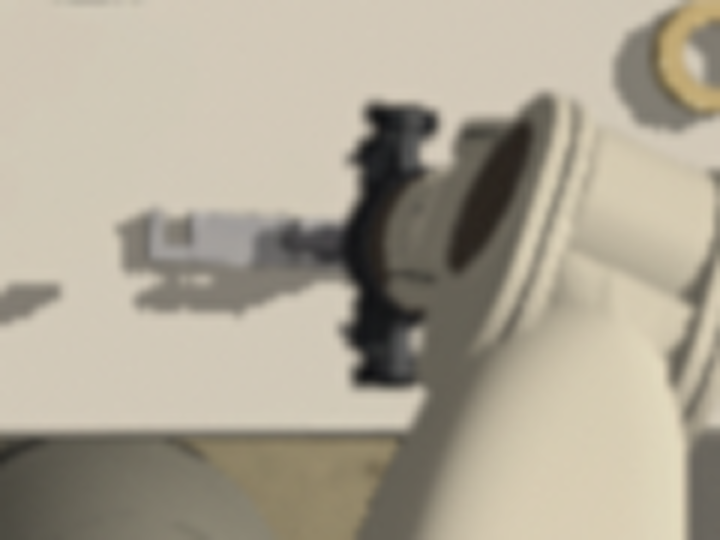

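```bash
python3 -m inch '[{"x":-0.001,"y":0,"z":0.07,"rx":0,"ry":0,"rz":0,"hand":100},{"x":-0.001,"y":0,"z":0.12,"rx":0,"ry":0,"rz":0,"hand":100},{"x":-0.001,"y":0,"z":0.14,"rx":0,"ry":0,"rz":0,"hand":100},{"x":-0.001,"y":0,"z":0.14,"rx":0,"ry":0,"rz":0,"hand":100},{"x":-0.001,"y":0,"z":0.14,"rx":0,"ry":0,"rz":0,"hand":100}]' 60; python3 go.py .4594 -.219 .018 -.0666
```

```text
time: 4.1
position: [0.4602, -0.2174, 0.0194]
orientation: [0.001, 0.73, 0.684, 0.001]
ft_force: [0.2, -1.2, 0.1]
grip_width: 0.0855
t 4.1 p [ 0.4602 -0.2174  0.0194] yaw -0.0649 tilt [ 0.0029 -0.0013] w 0.0855 F [ 0.2 -1.2  0.1] M [ 0.01 -0.04 -0.08] q5 1.19
shift [-0.002  -0.0009  0.0018] turn [0.0037 0.0014 0.0021]
```

```bash
python3 -m inch '[{"x":-0.002,"y":0,"z":0.001,"rx":0,"ry":0,"rz":0.002,"hand":30},{"x":-0.002,"y":0,"z":0.001,"rx":0,"ry":0,"rz":0.002,"hand":20},{"x":-0.002,"y":0,"z":0.001,"rx":0,"ry":0,"rz":0.002,"hand":20},{"x":-0.002,"y":0,"z":0.001,"rx":0,"ry":0,"rz":0.002,"hand":20},{"x":-0.002,"y":0,"z":0.001,"rx":0,"ry":0,"rz":0.002,"hand":20},{"x":-0.002,"y":0,"z":0.001,"rx":0,"ry":0,"rz":0.002,"hand":20}]' 60; python3 go.py .4594 -.219 .018 -.0666
```

```text
time: 4.85
position: [0.4594, -0.2191, 0.0176]
orientation: [0.001, 0.731, 0.683, 0.0]
ft_force: [0.2, 0.0, 6.4]
grip_width: 0.0288
t 4.85 p [ 0.4594 -0.2191  0.0176] yaw -0.0675 tilt [ 0.0014 -0.0005] w 0.0288 F [0.2 0.  6.4] M [ 0.16  0.08 -0.03] q5 1.19
shift [ 0.0002  0.     -0.0005] turn [ 0.0018  0.0005 -0.0012]
```

```bash
python3 -m inch '[{"x":0,"y":0,"z":-0.03,"rx":0,"ry":0,"rz":0,"hand":20},{"x":0,"y":0,"z":-0.1,"rx":0,"ry":0,"rz":0,"hand":20},{"x":0,"y":0,"z":-0.17,"rx":0,"ry":0,"rz":0,"hand":20},{"x":0,"y":0,"z":-0.23,"rx":0,"ry":0,"rz":0,"hand":20},{"x":0,"y":0,"z":-0.23,"rx":0,"ry":0,"rz":0,"hand":20}]' 80; python3 go.py .4892 .131 .2 .726
```

```text
time: 5.48
position: [0.4605, -0.2199, 0.2038]
orientation: [0.003, 0.731, 0.683, 0.001]
ft_force: [-0.1, -0.9, -5.6]
grip_width: 0.0287
t 5.47 p [ 0.4605 -0.2199  0.2038] yaw -0.0676 tilt [ 0.0058 -0.003 ] w 0.0287 F [-0.1 -0.9 -5.6] M [ 0.01 -0.03  0.01] q5 1.19
shift [0.44   0.0061 0.0036] turn [ 0.006   0.0061 -1.0105]
```

```bash
python3 -m inch '[{"x":0.07,"y":0.001,"z":0,"rx":0,"ry":0,"rz":-0.2,"hand":20},{"x":0.14,"y":0.002,"z":0,"rx":0,"ry":0,"rz":-0.4,"hand":20},{"x":0.21,"y":0.003,"z":0,"rx":0,"ry":0,"rz":-0.6,"hand":20},{"x":0.28,"y":0.004,"z":0,"rx":0,"ry":0,"rz":-0.8,"hand":20},{"x":0.35,"y":0.005,"z":0,"rx":0,"ry":0,"rz":-1,"hand":20},{"x":0.4,"y":0.006,"z":0,"rx":0,"ry":0,"rz":-1,"hand":20},{"x":0.44,"y":0.006,"z":0,"rx":0,"ry":0,"rz":-1,"hand":20},{"x":0.44,"y":0.006,"z":0,"rx":0,"ry":0,"rz":-1,"hand":20},{"x":0.44,"y":0.006,"z":0,"rx":0,"ry":0,"rz":-1,"hand":20}]' 80; python3 go.py .4892 .131 .15 .726
```

```text
time: 6.6
position: [0.4856, 0.1313, 0.1984]
orientation: [-0.002, 0.414, 0.91, -0.002]
ft_force: [-0.4, -1.3, -5.2]
grip_width: 0.0286
t 6.6 p [0.4856 0.1313 0.1984] yaw 0.7181 tilt [-0.0051 -0.002 ] w 0.0286 F [-0.4 -1.3 -5.2] M [-0.08  0.01  0.03] q5 1.12
shift [-0.0033  0.0034  0.0604] turn [-0.0065 -0.0024 -0.0101]
```

```bash
python3 -m inch '[{"x":-0.003,"y":0.001,"z":0.03,"rx":0,"ry":0,"rz":-0.008,"hand":20},{"x":-0.003,"y":0.001,"z":0.058,"rx":0,"ry":0,"rz":-0.008,"hand":20},{"x":-0.003,"y":0.001,"z":0.058,"rx":0,"ry":0,"rz":-0.008,"hand":20},{"x":-0.003,"y":0.001,"z":0.058,"rx":0,"ry":0,"rz":-0.008,"hand":20}]' 80; python3 go.py .4892 .131 .106 .726
python3 - <<'E'
from fit import *
import go
p=read_camera('top'); save(p,'t2.png')
q=read_camera('scene'); save(q,'s2.png')
s,R=go.st(); x,y,z=s['position']; yaw=np.arctan2(R[1,1],R[0,1])
B=T(bar(0),x,y,yaw,z-.018); C=T(CL,.4892,.131,.2764)
show(p,B+C,(165,245,265,360),'t2c.png'); show(q,B+C,(150,240,280,370),'s2c.png',f=7)
E
```

```text
time: 7.1
position: [0.4897, 0.13, 0.1548]
orientation: [0.0, 0.411, 0.911, -0.0]
ft_force: [1.1, 0.6, -5.3]
grip_width: 0.0287
t 7.1 p [0.4897 0.13   0.1548] yaw 0.7229 tilt [ 0.0001 -0.0001] w 0.0287 F [ 1.1  0.6 -5.3] M [ 0.01  0.02 -0.01] q5 1.11
shift [0.0013 0.0004 0.061 ] turn [-0.      0.0001 -0.004 ]
```

View pics/t2c.png

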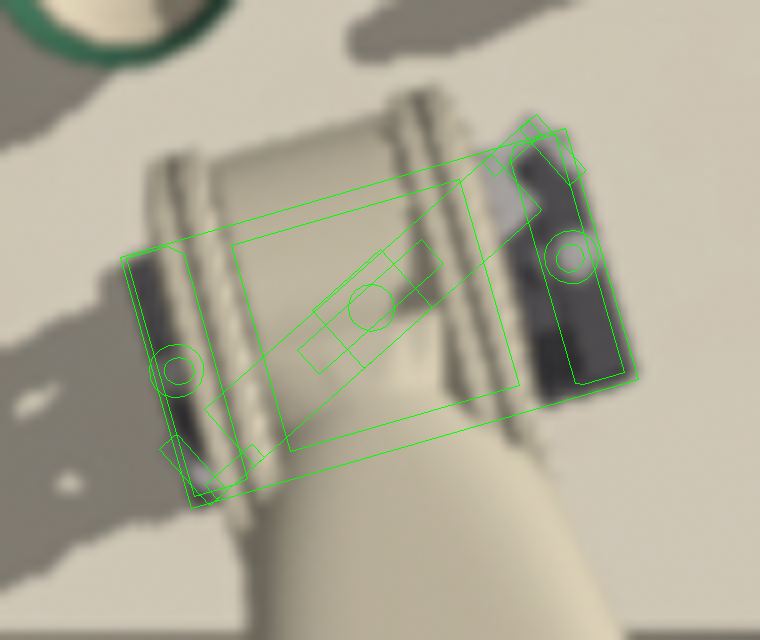

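View pics/s2c.png

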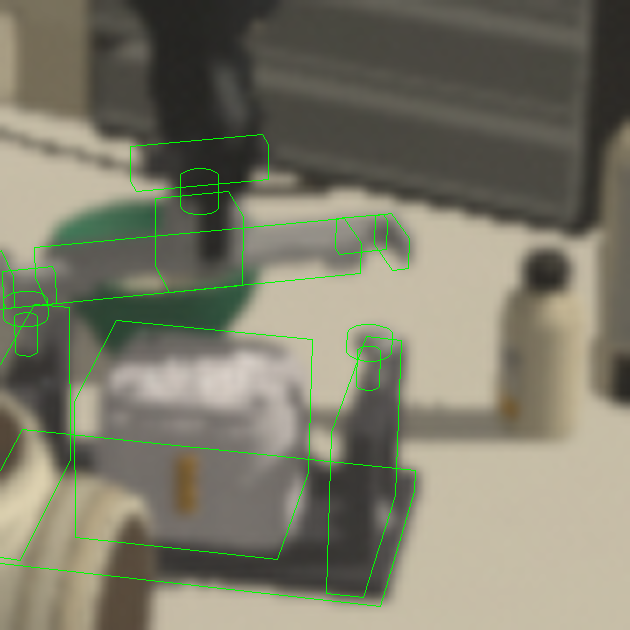

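```bash
python3 - <<'E'
from fit import *
s0,t0=P['scene'],P['top']
p=dict(s0); q=dict(t0)
f1=cv2.cvtColor(cv2.imread('pics/s2.png'),cv2.COLOR_BGR2RGB); f2=cv2.cvtColor(cv2.imread('pics/t2.png'),cv2.COLOR_BGR2RGB)
p['frame']=f1;q['frame']=f2
C=T(CL,.4892,.131,.2764); B=T(bar(0),.4897,.13,.7229,.1548-.018)
show(p,B[:6]+C,(178,238,312,342),'z1.png',f=13)
show(q,C+B[:6],(172,220,320,350),'z2.png',f=13)
a=cv2.imread('pics/z1.png');b=cv2.imread('pics/z2.png')
p2=dict(p);show(p2,[],(178,238,312,342),'z3.png',f=13);show(q,[],(172,220,320,350),'z4.png',f=13)
h=780
r=lambda n:cv2.copyMakeBorder(cv2.imread('pics/'+n),0,max(0,h-cv2.imread('pics/'+n).shape[0]),0,0,cv2.BORDER_CONSTANT)[:h]
cv2.imwrite('pics/z13.png',cv2.resize(np.hstack([r('z3.png'),r('z1.png')]),None,fx=.76,fy=.76))
cv2.imwrite('pics/z24.png',cv2.resize(np.hstack([r('z4.png'),r('z2.png')]),None,fx=.76,fy=.76))
E
```

```text
(no output)
```

View pics/z13.png

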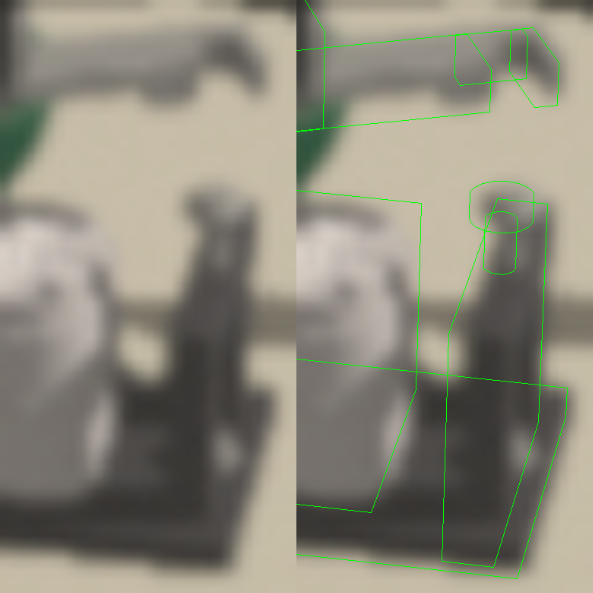

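View pics/z24.png

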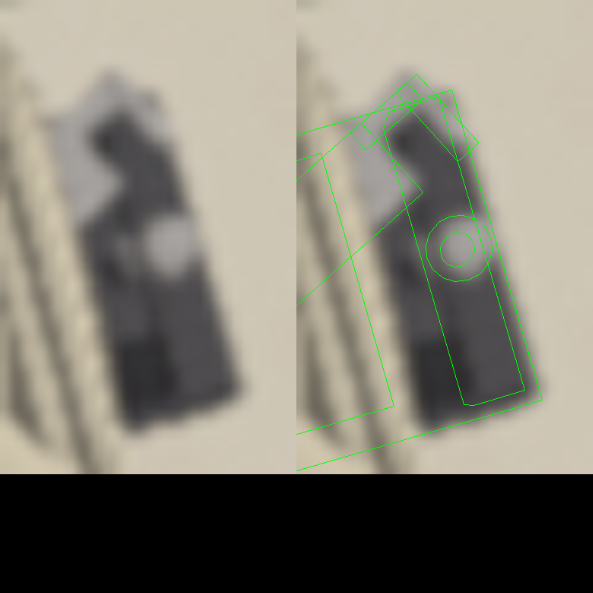

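```bash
python3 - <<'E'
from fit import *
p=dict(P['scene']); p['frame']=cv2.cvtColor(cv2.imread('pics/s2.png'),cv2.COLOR_BGR2RGB)
for c in (318,322):
    print(c); 
    for r in range(178,196): print(r,p['frame'][r,c],chroma(p)[r,c].round(3))
B=T(bar(0),.4897,.13,.7229,.1548-.018)
print(proj(p,B[0]).round(1), B[0].round(3))
show(p,B,(170,200,280,345),'z5.png',f=12);show(p,[],(170,200,280,345),'z6.png',f=12)
cv2.imwrite('pics/z56.png',np.vstack([cv2.imread('pics/z6.png'),cv2.imread('pics/z5.png')]))
E
```

```text
318
178 [165 157 138] 0.837
179 [193 184 163] 0.845
180 [194 185 165] 0.851
181 [181 173 156] 0.863
182 [161 156 143] 0.889
183 [150 145 136] 0.907
184 [145 142 133] 0.918
185 [139 135 127] 0.914
186 [130 126 118] 0.908
187 [138 134 123] 0.892
188 [167 162 144] 0.863
189 [187 180 159] 0.851
190 [194 185 163] 0.841
191 [196 187 166] 0.848
192 [198 188 167] 0.844
193 [199 189 168] 0.845
194 [198 189 167] 0.844
195 [199 189 168] 0.845
322
178 [165 156 138] 0.837
179 [193 183 162] 0.84
180 [193 184 163] 0.845
181 [173 166 151] 0.874
182 [155 150 141] 0.91
183 [149 144 136] 0.913
184 [143 139 131] 0.917
185 [129 126 118] 0.915
186 [125 121 114] 0.913
187 [150 144 130] 0.868
188 [181 172 153] 0.846
189 [196 187 166] 0.848
190 [198 189 167] 0.844
191 [198 189 167] 0.844
192 [198 189 167] 0.844
193 [199 189 168] 0.845
194 [199 189 167] 0.84
195 [199 189 168] 0.845
[[331.1 188.8]
 [331.3 184.5]
 [286.4 193.3]
 [286.3 188.9]
 [328.6 185.2]
 [328.8 181. ]
 [284.6 189.5]
 [284.5 185.1]] [[0.529 0.062 0.137]
 [0.529 0.062 0.153]
 [0.428 0.178 0.137]
 [0.428 0.178 0.153]
 [0.552 0.082 0.137]
 [0.552 0.082 0.153]
 [0.45  0.198 0.137]
 [0.45  0.198 0.153]]
```

View pics/z56.png

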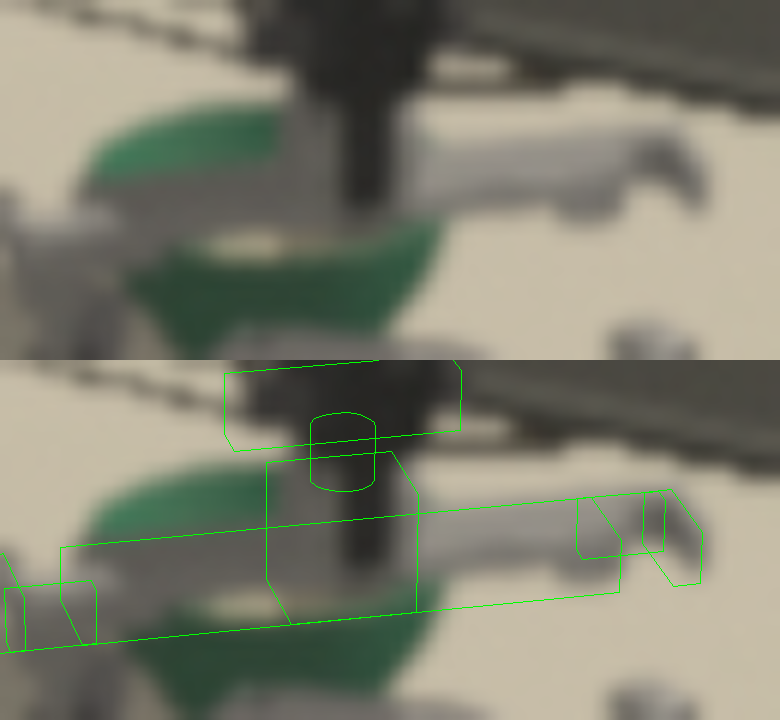

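```bash
python3 - <<'E'
from fit import *
pt=P['top']; w=(165,245,265,360)
f=pt['frame'].astype(float)
c=chroma(pt)[w[0]:w[1],w[2]:w[3]]
m=np.clip((c-.89)/(.98-.89),0,1)
g=f[w[0]:w[1],w[2]:w[3]].sum(2)/3
x0=[.4892,.131,.2764]
inner=cv2.erode((sil(pt,T([box(0,0,.116,.206,0,.012)],*x0),win=w)>.5).astype(np.uint8),np.ones((7,7)))>0
m[inner]=1
near=cv2.dilate((sil(pt,T(CL,*x0),win=w)>.3).astype(np.uint8),np.ones((9,9)))>0
m[~near]=0
cv2.imwrite('pics/cm.png',cv2.resize((m*255).astype(np.uint8),None,fx=8,fy=8,interpolation=cv2.INTER_NEAREST))
r=fit([(pt,m,w)],CL,x0); print(r.x.round(4),r.fun)
print('area',m.sum(), sil(pt,T(CL,*r.x),win=w).sum())
# stud blobs
for s in(1,-1):
    X=T([np.array([[0,s*.085,.1155]])],*r.x)[0]; q=proj(pt,X)[0]; 
    rr,cc=int(round(q[1])),int(round(q[0])); pa=g[rr-w[0]-4:rr-w[0]+5,cc-w[2]-4:cc-w[2]+5]
    print('model px',q.round(2)); print(pa.round(0).astype(int))
    v=np.clip(pa-110,0,None); yy,xx=np.mgrid[-4:5,-4:5]; k=(xx**2+yy**2<16); v=v*k
    print('blob',cc+(v*xx).sum()/v.sum(), rr+(v*yy).sum()/v.sum())
E
```

```text
[0.489  0.1304 0.2749] 115.51327399938958
area 1724.3869930646651 1915.4392156862746
model px [286.65 210.89]
[[ 85  70  76  84  90  90  76  62  54]
 [ 92  71  85 113 126 129 114  90  71]
 [100  85 109 141 155 163 158 125  94]
 [112 108 135 156 163 169 170 141 106]
 [119 116 142 159 163 167 168 140 108]
 [120 114 130 148 156 159 155 127 101]
 [121 111 108 119 130 135 127 106  88]
 [123 114  91  88  98 102  96  87  79]
 [124 117  92  72  77  82  81  82  80]]
blob 287.5940959409594 210.610086100861
model px [336.2 196.7]
[[ 65  71  80  89  99 106 118 155 188]
 [ 68  74  91 117 136 147 153 159 186]
 [ 81  82 105 140 157 164 167 162 183]
 [103  98 116 149 162 166 167 160 173]
 [102 100 112 144 160 163 160 148 156]
 [ 91  95 100 126 148 154 144 123 131]
 [ 79  90  87 102 123 132 118  97 112]
 [ 67  78  74  82  93  99  92  84  97]
 [ 73  76  70  73  79  80  80  79  87]]
blob 337.052427184466 196.17702265372168
```

View pics/cm.png

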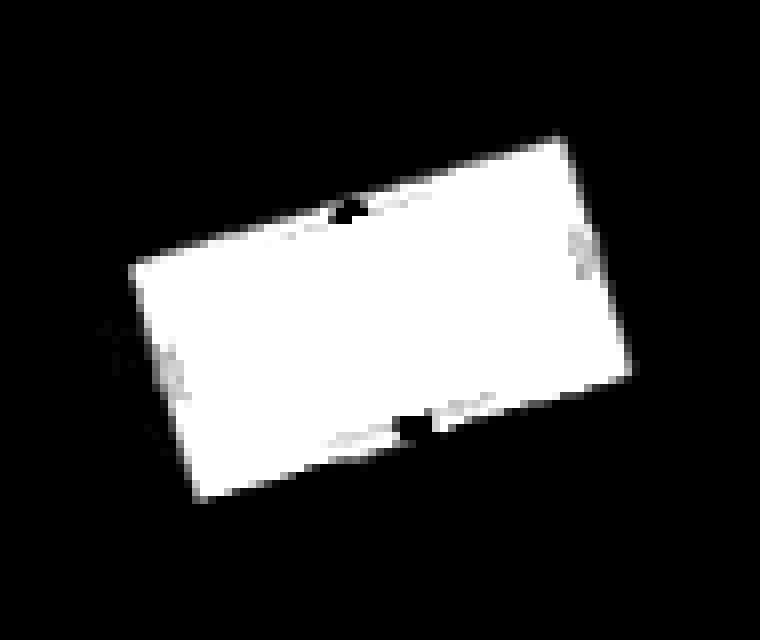

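```bash
python3 - <<'E'
from fit import *
I=cv2.imread('pics/t2.png').astype(float).mean(2)
p=P['top']; I0=p['frame'].astype(float).mean(2)
w=(176,200,327,345)
sl=np.s_[w[0]:w[1],w[2]:w[3]]
print(np.round(I[sl]).astype(int)); 
# also plain fits: shift params in world
def cost(v,full=False):
    a=sil(p,T(bar(0)[:5],.4897+v[0],.13+v[1],.7229,.1548-.018),win=w)
    M=(1-a)*np.minimum(I0[sl],I0[sl])+a*v[2]
    e=(M-I[sl]); W=np.ones_like(e); 
    W[(a<.05)&(np.abs(e)>0)]=.5
    return (W*np.clip(np.abs(e),0,60)**2).sum() if not full else (M,e)
best=None
for dx in np.arange(-.006,.0061,.002):
  for dy in np.arange(-.008,.0081,.002):
    r=minimize(cost,[dx,dy,160],method='Nelder-Mead',options=dict(initial_simplex=[[dx,dy,160],[dx+.001,dy,160],[dx,dy+.001,160],[dx,dy,165]]))
    if best is None or r.fun<best.fun: best=r
print(best.x,best.fun)
M,e=cost(best.x,True); print(np.round(e).astype(int))
E
```

```text
[[196 195 195 195 195 195 195 195 195 195 195 195 195 194 194 194 194 194]
 [195 196 196 196 196 196 195 195 195 195 195 195 194 194 194 194 194 194]
 [196 196 195 191 190 193 195 195 195 196 195 195 195 195 195 194 194 195]
 [196 195 188 172 169 181 191 194 196 196 196 195 194 194 195 194 194 194]
 [195 190 176 159 154 164 178 186 189 193 195 195 194 194 195 195 195 194]
 [192 179 165 157 150 152 160 158 162 184 194 195 194 194 195 195 194 195]
 [182 168 161 156 144 139 147 148 147 173 192 195 195 194 195 194 195 195]
 [167 162 154 138 117 109 128 149 157 169 187 194 196 194 195 195 195 195]
 [161 153 133 106  86  83 103 136 158 171 187 194 195 195 194 195 195 194]
 [158 139 104  76  71  74  84 110 142 161 178 191 195 195 194 194 195 194]
 [159 140 100  64  66  74  76  87 109 130 155 183 194 195 195 195 195 194]
 [159 152 121  82  71  74  75  77  83  99 137 179 195 196 195 194 195 195]
 [160 159 146 117  91  77  76  76  76  83 119 171 192 196 196 195 195 195]
 [160 161 157 145 121  91  77  76  77  78 103 155 187 195 195 195 195 195]
 [158 159 160 157 138 102  78  76  78  78  91 139 
[... 1870 characters left out ...]
  5   6   5   6   5   6]
 [ -1  -7  -8   1  24   2   0   3   3   2   3   4   5   6   5   5   5   6]
 [ -4  -8  -4  17 -14  -4   3   3   3   2   2   3   5   6   6   6   5   6]
 [ -6  -1   7 -15  -3   2   2   3   3   2   3   3   4   5   5   6   5   5]
 [  2   9 -16  -2   3   3   2   2   4   4   4   5   4   5   5   6   6   5]
 [-11 -22   0   4   2   3   3   3   4   4   4   5   3   5   5   5   6   5]
 [-71 -21   2   3   3   3   2   4   4   4   5   5   4   5   6   5   5   5]
 [-79 -28   0   3   2   3   2   4   4   5   5   4   3   4   5   6   6   6]
 [-88 -39  -2   3   3   2   3   3   3   3   5   4   4   3   5   6   6   6]
 [-94 -55 -10   1   2   3   3   2   3   4   4   3   2   4   5   6   6   5]]
```

```bash
python3 go.py .4881 .1278 .115 .728
```

```text
t 7.2 p [0.4902 0.1304 0.1555] yaw 0.7234 tilt [0.0019 0.0004] w 0.0287 F [ 0.1 -0.5 -5.7] M [0.   0.01 0.01] q5 1.11
shift [-0.0006 -0.0043  0.0507] turn [ 0.0022  0.0012 -0.0059]
```

```bash
python3 -m inch '[{"x":-0.001,"y":-0.0035,"z":0.0,"rx":0,"ry":0,"rz":-0.006,"hand":20},{"x":-0.001,"y":-0.0035,"z":0.025,"rx":0,"ry":0,"rz":-0.006,"hand":20},{"x":-0.001,"y":-0.0035,"z":0.05,"rx":0,"ry":0,"rz":-0.006,"hand":20},{"x":-0.001,"y":-0.0035,"z":0.053,"rx":0,"ry":0,"rz":-0.006,"hand":20},{"x":-0.001,"y":-0.0035,"z":0.055,"rx":0,"ry":0,"rz":-0.006,"hand":20},{"x":-0.001,"y":-0.0035,"z":0.055,"rx":0,"ry":0,"rz":-0.006,"hand":20}]' 80; python3 go.py .4881 .1278 .106 .728
```

```text
time: 7.95
position: [0.4886, 0.1284, 0.1114]
orientation: [0.001, 0.409, 0.913, 0.001]
ft_force: [-0.1, 0.1, -4.9]
grip_width: 0.0285
t 7.95 p [0.4886 0.1284 0.1114] yaw 0.7289 tilt [0.0017 0.0004] w 0.0285 F [-0.1  0.1 -4.9] M [-0.05  0.02  0.03] q5 1.1
shift [-0.0001 -0.001   0.0068] turn [0.002  0.0011 0.0012]
```

Inching down until the load transfers to the uprights.

```bash
python3 -m inch '[{"x":0,"y":0,"z":0.003,"rx":0,"ry":0,"rz":0,"hand":20},{"x":0,"y":0,"z":0.005,"rx":0,"ry":0,"rz":0,"hand":20},{"x":0,"y":0,"z":0.0068,"rx":0,"ry":0,"rz":0,"hand":20},{"x":0,"y":0,"z":0.0068,"rx":0,"ry":0,"rz":0,"hand":20}]' 80; python3 go.py .4881 .1278 .106 .728
python3 - <<'E'
from fit import *
import go
p=read_camera('top'); save(p,'t3.png')
q=read_camera('scene'); save(q,'s3.png')
s,R=go.st(); x,y,z=s['position']; yaw=np.arctan2(R[1,1],R[0,1]); print(s['ft_force'],s['position'])
B=T(bar(0),x,y,yaw,z-.018); C=T(CL,.4881,.1278,.278)
show(p,B[:5]+C,(165,245,265,360),'t3c.png'); show(q,B[:5]+C,(170,240,280,350),'s3c.png',f=9)
E
```

```text
time: 8.45
position: [0.488, 0.1282, 0.1057]
orientation: [0.0, 0.409, 0.913, 0.0]
ft_force: [-2.4, -0.5, 0.3]
grip_width: 0.0283
t 8.45 p [0.488  0.1282 0.1057] yaw 0.7289 tilt [0.0005 0.0001] w 0.0283 F [-2.4 -0.5  0.3] M [-0.12  0.49 -0.01] q5 1.1
shift [-0.0005 -0.0002 -0.0004] turn [0.0006 0.0003 0.0011]
[-2.55501271  0.08818702  3.02851933] [0.48794431 0.1282415  0.10566054]
```

View pics/t3c.png

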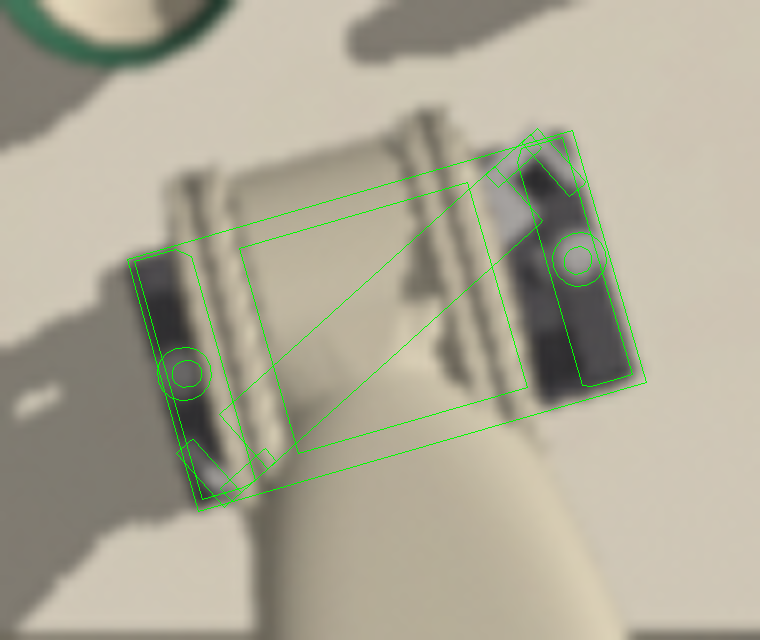

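View pics/s3c.png

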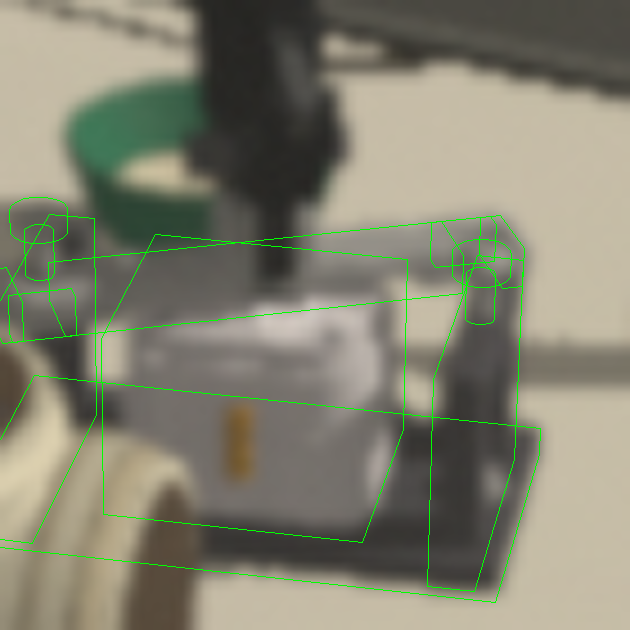

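```bash
python3 -m inch '[{"x":0,"y":0,"z":0,"rx":0,"ry":0,"rz":0,"hand":45},{"x":0,"y":0,"z":0,"rx":0,"ry":0,"rz":0,"hand":45},{"x":0,"y":0,"z":0,"rx":0,"ry":0,"rz":0,"hand":45},{"x":0,"y":0,"z":0,"rx":0,"ry":0,"rz":0,"hand":45}]' 40; cat > alpha.py <<'E'
from fit import *
import go
def run(name='tX.png',w=(176,200,327,345),z=.088,yaw0=None):
    p=read_camera('top'); save(p,name)
    s,R=go.st(); x,y,_=s['position']; yaw=np.arctan2(R[1,1],R[0,1])
    if yaw0 is not None: yaw=yaw0
    I=p['frame'].astype(float).mean(2); I0=P['top']['frame'].astype(float).mean(2)
    sl=np.s_[w[0]:w[1],w[2]:w[3]]
    def cost(v,full=False):
        a=sil(p,T(bar(0)[:5],x+v[0],y+v[1],yaw+v[3]*(yaw0 is None),z),win=w)
        e=(1-a)*I0[sl]*.975+a*v[2]-I[sl]
        return (np.clip(np.abs(e),0,50)**2).sum()
    best=None
    for dx in np.arange(-.004,.0061,.003):
      for dy in np.arange(-.006,.0061,.003):
        r=minimize(cost,[dx,dy,155,0],method='Nelder-Mead',options=dict(initial_simplex=[[dx,dy,155,0],[dx+.001,dy,155,0],[dx,dy+.001,155,0],[dx,dy,165,0],[dx,dy,155,.02]]))
        if best is None or r.fun<best.fun: best=r
    v=best.x; print('bar top-cam centre',round(x+v[0],4),round(y+v[1],4),'yaw',round(yaw+v[3],3),'off',v.round(4),'fun',round(best.fun),'TCP',x.round(4),y.round(4),yaw.round(4),'F',np.round(s['ft_force'],1))
if __name__=='__main__': run()
E
python3 alpha.py
```

```text
time: 9.05
position: [0.4881, 0.1283, 0.1051]
orientation: [0.0, 0.409, 0.913, 0.0]
ft_force: [-0.6, -0.2, 0.4]
grip_width: 0.0383
bar top-cam centre 0.4927 0.1292 yaw 0.69 off [ 4.700000e-03  9.000000e-04  1.530705e+02 -3.870000e-02] fun 40810 TCP 0.488 0.1283 0.7289 F [-0.6  0.5 -0.9]
```

```bash
python3 - <<'E'
from fit import *
p=P['top']; I0=p['frame'].astype(float).mean(2)
for nm in('t3.png','tX.png'):
  I=cv2.imread('pics/'+nm).astype(float).mean(2)
  for w in((174,200,325,345),(214,228,280,300)):
    sl=np.s_[w[0]:w[1],w[2]:w[3]]
    for yaw in(.69,.71,.729):
      def cost(v):
        a=sil(p,T(bar(0)[:5],.488+v[0],.1283+v[1],yaw,.088),win=w)
        e=(1-a)*I0[sl]*.975+a*v[2]-I[sl]
        return (np.clip(np.abs(e),0,50)**2).sum()
      best=None
      for dx in np.arange(-.004,.0061,.003):
        for dy in np.arange(-.006,.0061,.003):
          r=minimize(cost,[dx,dy,155],method='Nelder-Mead',options=dict(initial_simplex=[[dx,dy,155],[dx+.001,dy,155],[dx,dy+.001,155],[dx,dy,165]]))
          if best is None or r.fun<best.fun: best=r
      print(nm,w,yaw,best.x.round(4),round(best.fun))
E
python3 - <<'E'
import cv2,numpy as np
a=cv2.imread('pics/tX.png')
cv2.imwrite('pics/tXr.png',np.hstack([cv2.resize(a[172:222,318:352],None,fx=11,fy=11,interpolation=cv2.INTER_CUBIC),cv2.resize(a[190:240,270:304],None,fx=11,fy=11,interpolation=cv2.INTER_CUBIC)]))
E
```

```text
t3.png (174, 200, 325, 345) 0.69 [4.900000e-03 1.200000e-03 1.577483e+02] 60702
t3.png (174, 200, 325, 345) 0.71 [3.600000e-03 1.000000e-04 1.577547e+02] 60198
t3.png (174, 200, 325, 345) 0.729 [ 2.800000e-03 -3.000000e-04  1.588401e+02] 59343
t3.png (214, 228, 280, 300) 0.69 [-1.060000e-02  3.700000e-03  1.535331e+02] 167943
t3.png (214, 228, 280, 300) 0.71 [-1.400000e-03 -4.000000e-03  1.557995e+02] 167889
t3.png (214, 228, 280, 300) 0.729 [-1.600000e-03 -2.600000e-03  1.531962e+02] 166046
tX.png (174, 200, 325, 345) 0.69 [4.900000e-03 1.200000e-03 1.579217e+02] 59603
tX.png (174, 200, 325, 345) 0.71 [3.600000e-03 1.000000e-04 1.582187e+02] 59019
tX.png (174, 200, 325, 345) 0.729 [ 2.800000e-03 -9.000000e-04  1.585143e+02] 58855
tX.png (214, 228, 280, 300) 0.69 [-1.810000e-02  1.100000e-02  1.486707e+02] 147632
tX.png (214, 228, 280, 300) 0.71 [-1.760000e-02  1.170000e-02  1.478524e+02] 145713
tX.png (214, 228, 280, 300) 0.729 [-1.410000e-02  1.020000e-02  1.508745e+02] 145819
```

View pics/tXr.png

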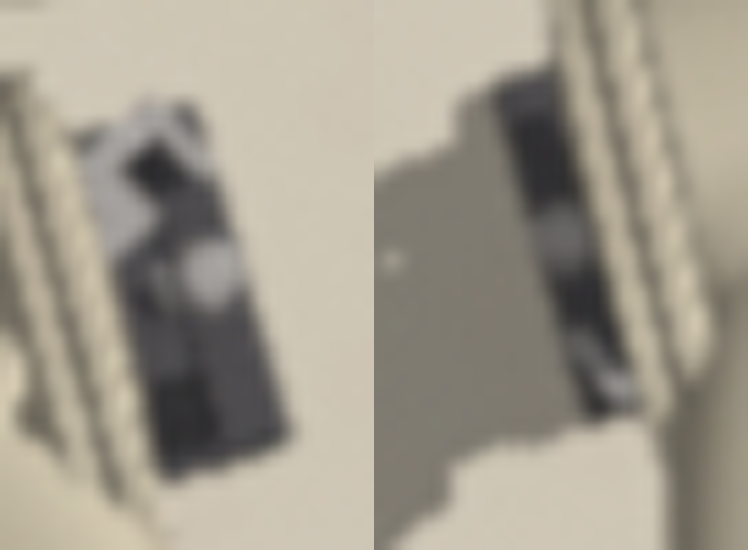

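```bash
python3 -m inch '[{"x":0,"y":0,"z":0,"rx":0,"ry":0,"rz":0,"hand":20},{"x":0,"y":0,"z":0,"rx":0,"ry":0,"rz":0,"hand":20},{"x":0,"y":0,"z":0,"rx":0,"ry":0,"rz":0,"hand":20},{"x":0,"y":0,"z":0,"rx":0,"ry":0,"rz":0.08,"hand":20},{"x":0,"y":0,"z":0,"rx":0,"ry":0,"rz":0.16,"hand":20},{"x":0,"y":0,"z":0,"rx":0,"ry":0,"rz":0.24,"hand":20},{"x":0,"y":0,"z":0,"rx":0,"ry":0,"rz":0.32,"hand":20},{"x":0,"y":0,"z":0,"rx":0,"ry":0,"rz":0.32,"hand":20}]' 30; python3 go.py .4881 .1278 .106 .278
```

```text
time: 10.1
position: [0.4881, 0.1286, 0.1052]
orientation: [-0.0, 0.52, 0.854, 0.0]
ft_force: [0.3, 1.3, 0.5]
grip_width: 0.0294
t 10.1 p [0.4881 0.1286 0.1052] yaw 0.4776 tilt [0.0004 0.0008] w 0.0294 F [0.3 1.3 0.5] M [ 0.29 -0.11 -0.37] q5 1.35
shift [-0.0009 -0.0004 -0.001 ] turn [ 0.0008 -0.0008  0.2541]
```

```bash
python3 - <<'E'
from fit import *
import go
p=read_camera('top'); save(p,'t4.png')
q=read_camera('scene'); save(q,'s4.png')
a=p['frame'][:,:,::-1]; b=q['frame'][:,:,::-1]
R=lambda im,f:cv2.resize(im,None,fx=f,fy=f,interpolation=cv2.INTER_CUBIC)
cv2.imwrite('pics/t4r.png',np.hstack([R(a[172:222,318:352],10),R(b[170:220,280:345],10)[:500,:440]]))
cv2.imwrite('pics/s4r.png',R(b[175:235,270:345],10))
s,_=go.st(); print(s['ft_force'],s['wrist_torque'])
E
```

```text
[0.0867123  2.35451238 0.60134345] [ 0.34297602 -0.04775875 -0.30524522]
```

View pics/t4r.png

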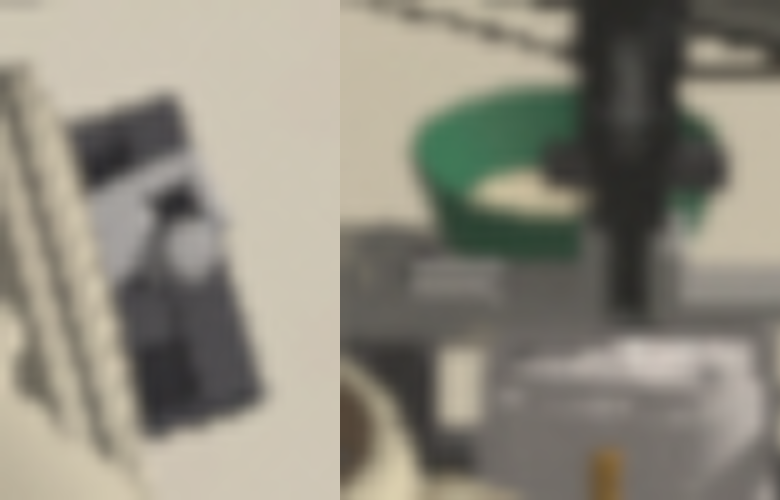

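View pics/s4r.png

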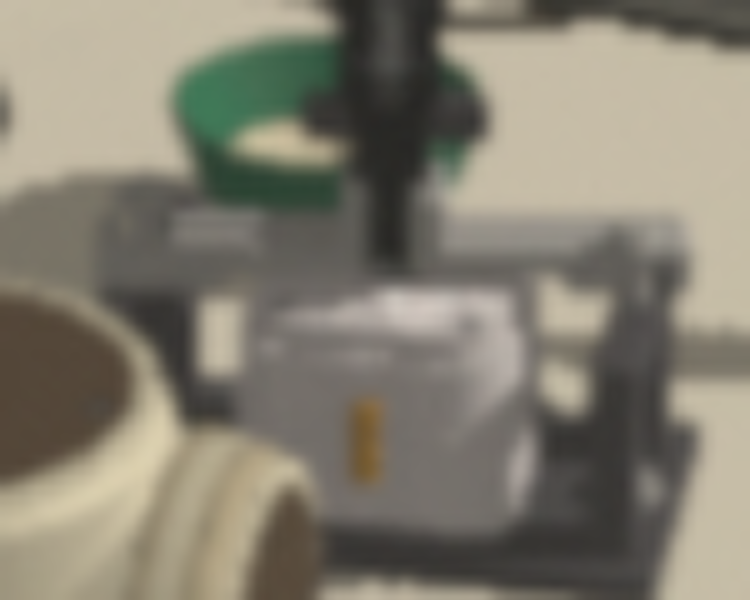

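```bash
python3 -m inch '[{"x":0,"y":0,"z":0,"rx":0,"ry":0,"rz":0.05,"hand":20},{"x":0,"y":0,"z":0,"rx":0,"ry":0,"rz":0.1,"hand":20},{"x":0,"y":0,"z":0,"rx":0,"ry":0,"rz":0.14,"hand":20},{"x":0,"y":0,"z":0,"rx":0,"ry":0,"rz":0.14,"hand":20}]' 30; python3 go.py .4881 .1278 .106 .278
```

```text
time: 10.7
position: [0.488, 0.1282, 0.1052]
orientation: [0.0, 0.566, 0.825, 0.0]
ft_force: [0.7, 0.3, 2.7]
grip_width: 0.0292
t 10.7 p [0.488  0.1282 0.1052] yaw 0.3678 tilt [ 0.0002 -0.0001] w 0.0292 F [0.7 0.3 2.7] M [0.1  0.03 0.11] q5 1.46
shift [-0.0005  0.     -0.001 ] turn [0.0002 0.0002 0.1144]
```

```bash
python3 -m inch '[{"x":0,"y":0,"z":0,"rx":0,"ry":0,"rz":0.05,"hand":20},{"x":0,"y":0,"z":0,"rx":0,"ry":0,"rz":0.1,"hand":20},{"x":0,"y":0,"z":0,"rx":0,"ry":0,"rz":0.13,"hand":20},{"x":0,"y":0,"z":0,"rx":0,"ry":0,"rz":0.13,"hand":20}]' 30; python3 go.py .4881 .1278 .106 .278
python3 - <<'E'
from fit import *
import go
p=read_camera('top'); save(p,'t5.png')
q=read_camera('scene'); save(q,'s5.png')
a=p['frame'][:,:,::-1]; b=q['frame'][:,:,::-1]
R=lambda im,f:cv2.resize(im,None,fx=f,fy=f,interpolation=cv2.INTER_CUBIC)
cv2.imwrite('pics/t5r.png',np.hstack([R(a[172:222,318:352],8),R(b[170:220,280:345],8)]))
E
```

```text
time: 11.2
position: [0.4883, 0.1283, 0.1052]
orientation: [0.0, 0.606, 0.795, 0.0]
ft_force: [1.8, 0.2, 1.7]
grip_width: 0.0295
t 11.2 p [0.4883 0.1283 0.1052] yaw 0.2676 tilt [ 0.0009 -0.0002] w 0.0295 F [1.8 0.2 1.7] M [-0.05 -0.28  1.17] q5 1.56
shift [-0.0005 -0.0004 -0.001 ] turn [ 0.001   0.0006 -0.0132]
```

View pics/t5r.png

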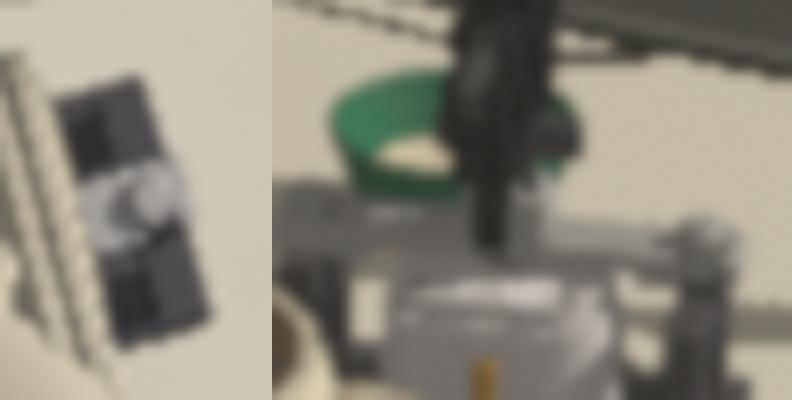

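```bash
python3 -m inch '[{"x":0,"y":0,"z":0,"rx":0,"ry":0,"rz":0,"hand":70},{"x":0,"y":0,"z":0,"rx":0,"ry":0,"rz":0,"hand":70},{"x":0,"y":0,"z":-0.02,"rx":0,"ry":0,"rz":0,"hand":70},{"x":0,"y":0,"z":-0.046,"rx":0,"ry":0,"rz":0,"hand":70},{"x":0,"y":0,"z":-0.046,"rx":0,"ry":0,"rz":0,"hand":70},{"x":0,"y":0,"z":-0.046,"rx":0,"ry":0,"rz":0,"hand":70}]' 40; python3 go.py .4881 .1282 .142 .2676
python3 - <<'E'
from fit import *
p=read_camera('top'); save(p,'t6.png')
q=read_camera('scene'); save(q,'s6.png')
a=p['frame'][:,:,::-1]; b=q['frame'][:,:,::-1]
R=lambda im,f:cv2.resize(im,None,fx=f,fy=f,interpolation=cv2.INTER_CUBIC)
cv2.imwrite('pics/t6r.png',np.hstack([R(a[172:232,318:352],8),R(b[160:220,275:340],8)]))
E
```

```text
time: 12.05
position: [0.4874, 0.128, 0.1411]
orientation: [-0.0, 0.607, 0.794, -0.0]
ft_force: [-0.5, 0.2, -0.3]
grip_width: 0.0599
t 12.05 p [0.4874 0.128  0.1411] yaw 0.265 tilt [-0.0011 -0.0002] w 0.0599 F [-0.5  0.2 -0.3] M [ 0.07 -0.03  0.04] q5 1.56
shift [-0.      0.001  -0.0011] turn [-0.0015 -0.0001 -0.0033]
```

View pics/t6r.png

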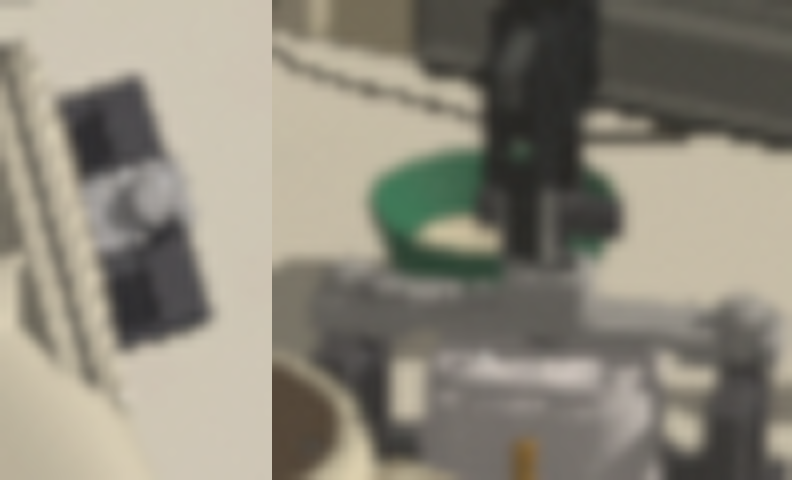

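```bash
python3 -m inch '[{"x":0,"y":0.0005,"z":-0.001,"rx":0,"ry":0,"rz":0,"hand":5},{"x":0,"y":0.0005,"z":-0.001,"rx":0,"ry":0,"rz":0,"hand":5},{"x":0,"y":0.0005,"z":-0.001,"rx":0,"ry":0,"rz":0,"hand":5},{"x":0,"y":0.0005,"z":-0.001,"rx":0,"ry":0,"rz":0,"hand":5},{"x":0,"y":0.0005,"z":-0.001,"rx":0,"ry":0,"rz":0,"hand":5},{"x":0,"y":0.0005,"z":-0.001,"rx":0,"ry":0,"rz":0,"hand":5}]' 80; python3 go.py .4881 .1282 .142 .2676
```

```text
time: 12.9
position: [0.4884, 0.1284, 0.1428]
orientation: [0.0, 0.607, 0.794, 0.0]
ft_force: [-0.5, 0.5, 1.2]
grip_width: 0.0119
t 12.9 p [0.4884 0.1284 0.1428] yaw 0.2654 tilt [0.0002 0.0001] w 0.0119 F [-0.5  0.5  1.2] M [-0.04  0.03 -0.04] q5 1.56
shift [-0.0001 -0.0004  0.001 ] turn [ 0.0003 -0.     -0.0027]
```

```bash
python3 -m inch '[{"x":0,"y":0,"z":0.0005,"rx":0,"ry":0,"rz":0.12,"hand":5},{"x":0,"y":0,"z":0.001,"rx":0,"ry":0,"rz":0.24,"hand":5},{"x":0,"y":0,"z":0.002,"rx":0,"ry":0,"rz":0.36,"hand":5},{"x":0,"y":0,"z":0.0025,"rx":0,"ry":0,"rz":0.48,"hand":5},{"x":0,"y":0,"z":0.003,"rx":0,"ry":0,"rz":0.6,"hand":5},{"x":0,"y":0,"z":0.0035,"rx":0,"ry":0,"rz":0.7,"hand":5},{"x":0,"y":0,"z":0.0035,"rx":0,"ry":0,"rz":0.8,"hand":5},{"x":0,"y":0,"z":0.0035,"rx":0,"ry":0,"rz":0.9,"hand":5},{"x":0,"y":0,"z":0.0035,"rx":0,"ry":0,"rz":1,"hand":5}]' 100; python3 go.py .4881 .1282 .139 -1
```

```text
time: 14.02
position: [0.4899, 0.1281, 0.1405]
orientation: [0.001, 0.866, 0.501, 0.001]
ft_force: [2.7, -1.2, 0.9]
grip_width: 0.0105
t 14.03 p [0.4899 0.1281 0.1405] yaw -0.5223 tilt [ 0.0036 -0.0008] w 0.0105 F [ 2.7 -1.2  0.9] M [-0.27 -0.67  0.23] q5 2.35
shift [-0.001  -0.002   0.0019] turn [ 0.004  -0.0025  0.6082]
```

```bash
python3 -m inch '[{"x":0,"y":0,"z":0,"rx":0,"ry":0,"rz":0.1,"hand":5},{"x":0,"y":0,"z":0,"rx":0,"ry":0,"rz":0.2,"hand":5},{"x":0,"y":0,"z":0,"rx":0,"ry":0,"rz":0.3,"hand":5},{"x":0,"y":0,"z":0,"rx":0,"ry":0,"rz":0.4,"hand":5},{"x":0,"y":0,"z":0,"rx":0,"ry":0,"rz":0.5,"hand":5},{"x":0,"y":0,"z":0,"rx":0,"ry":0,"rz":0.58,"hand":5},{"x":0,"y":0,"z":0,"rx":0,"ry":0,"rz":0.58,"hand":5}]' 100; python3 go.py .4881 .1282 .139 -1.1
```

```text
time: 14.9
position: [0.4905, 0.1275, 0.1404]
orientation: [0.002, 0.956, 0.293, 0.002]
ft_force: [4.2, -2.9, -0.7]
grip_width: 0.0109
t 14.9 p [0.4905 0.1275 0.1404] yaw -0.9758 tilt [ 0.0049 -0.0021] w 0.0109 F [ 4.2 -2.9 -0.7] M [-0.67 -1.04  0.25] q5 2.8
shift [-0.0021 -0.0024  0.0018] turn [ 0.0054 -0.004   0.1582]
```

```bash
python3 -m inch '[{"x":0,"y":0,"z":0,"rx":0,"ry":0,"rz":0.06,"hand":5},{"x":0,"y":0,"z":0,"rx":0,"ry":0,"rz":0.12,"hand":5},{"x":0,"y":0,"z":0,"rx":0,"ry":0,"rz":0.18,"hand":5},{"x":0,"y":0,"z":0,"rx":0,"ry":0,"rz":0.18,"hand":5}]' 100; python3 go.py .4881 .1282 .139 -1.1
```

```text
time: 15.4
position: [0.4907, 0.1273, 0.1404]
orientation: [0.002, 0.974, 0.225, 0.002]
ft_force: [5.3, -2.5, -0.3]
grip_width: 0.0107
t 15.4 p [0.4907 0.1273 0.1404] yaw -1.1167 tilt [ 0.0052 -0.0027] w 0.0107 F [ 5.3 -2.5 -0.3] M [-0.86 -1.16  0.46] q5 2.94
shift [-0.0024 -0.0025  0.0017] turn [ 0.0061 -0.0043 -0.0213]
```

```bash
python3 -m inch '[{"x":0,"y":0,"z":0,"rx":0,"ry":0,"rz":0,"hand":60},{"x":0,"y":0,"z":0,"rx":0,"ry":0,"rz":0,"hand":60},{"x":0,"y":0,"z":0,"rx":0,"ry":0,"rz":0,"hand":60},{"x":0,"y":0,"z":-0.04,"rx":0,"ry":0,"rz":0,"hand":60},{"x":0,"y":0,"z":-0.1,"rx":0,"ry":0,"rz":0,"hand":60},{"x":0,"y":0,"z":-0.15,"rx":0,"ry":0,"rz":-0.2,"hand":60},{"x":0,"y":0,"z":-0.15,"rx":0,"ry":0,"rz":-0.4,"hand":60}]' 40; python3 go.py .35 -.15 .26 -1.1
```

```text
time: 16.27
position: [0.4901, 0.129, 0.2639]
orientation: [0.0, 0.926, 0.377, 0.004]
ft_force: [0.5, -0.1, -1.0]
grip_width: 0.0512
t 16.27 p [0.4901 0.129  0.2639] yaw -0.7973 tilt [0.0074 0.0022] w 0.0512 F [ 0.5 -0.1 -1. ] M [ 0.01  0.01 -0.02] q5 2.63
shift [-0.369   0.1272  0.0028] turn [ 0.0033 -0.0093  0.3854]
```

```bash
python3 -m inch '[{"x":-0.08,"y":0.02,"z":-0.03,"rx":0,"ry":0,"rz":0,"hand":60},{"x":-0.15,"y":0.05,"z":-0.03,"rx":0,"ry":0,"rz":0,"hand":60},{"x":-0.22,"y":0.07,"z":-0.03,"rx":0,"ry":0,"rz":0,"hand":60},{"x":-0.3,"y":0.1,"z":-0.03,"rx":0,"ry":0,"rz":0,"hand":60},{"x":-0.369,"y":0.127,"z":-0.03,"rx":0,"ry":0,"rz":0,"hand":60},{"x":-0.369,"y":0.127,"z":-0.03,"rx":0,"ry":0,"rz":0,"hand":60},{"x":-0.369,"y":0.127,"z":-0.03,"rx":0,"ry":0,"rz":0,"hand":60}]' 40
python3 - <<'E'
from fit import *
p=read_camera('top'); save(p,'t7.png')
q=read_camera('scene'); save(q,'s7.png')
bb=bar(-1.35); bb[-1][:,2]-=.0065
B=T(bb,.4905,.1274,.27,.0905)
show(p,[],(165,245,265,360),'t7a.png',f=8); show(p,B+T(CL[3:5],.4905,.1274,.278),(165,245,265,360),'t7b.png',f=8); show(q,[],(160,240,270,350),'s7a.png',f=8)
E
```

```text
time: 17.15
position: [0.3465, -0.1499, 0.2839]
orientation: [-0.0, 0.927, 0.374, 0.0]
ft_force: [0.8, -0.0, 0.2]
grip_width: 0.051
```

View pics/t7a.png

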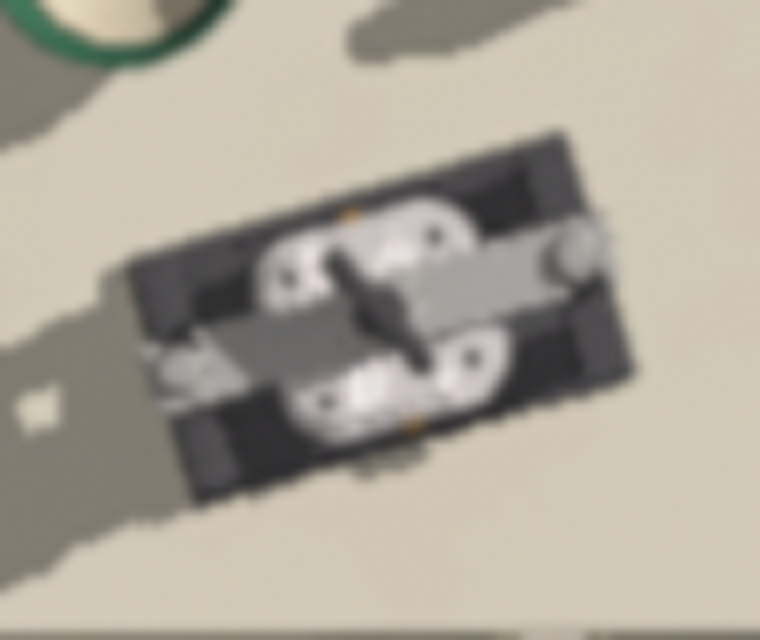

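View pics/t7b.png

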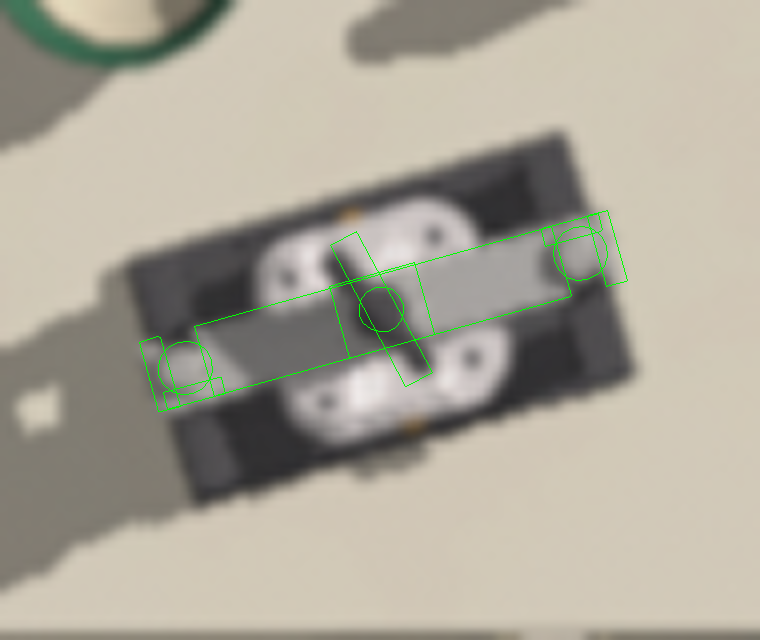

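View pics/s7a.png

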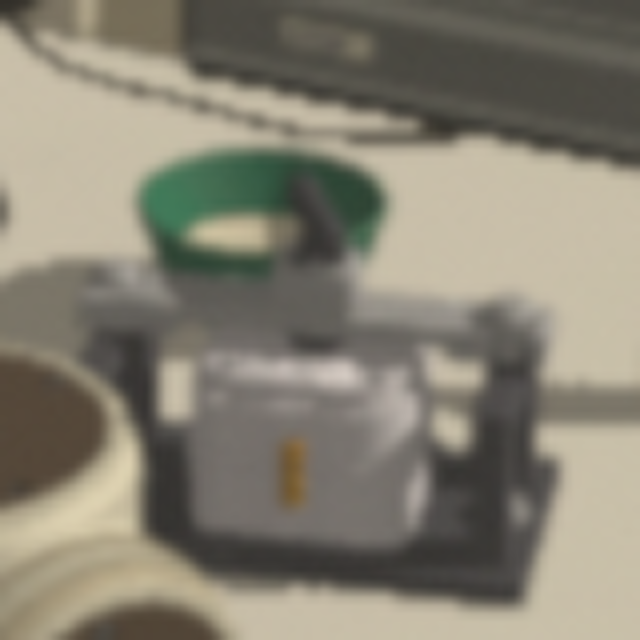

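```bash
python3 - <<'E'
from fit import *
p=dict(P['top']); p['frame']=cv2.cvtColor(cv2.imread('pics/t7.png'),cv2.COLOR_BGR2RGB)
g=p['frame'].astype(float).mean(2); w=(192,216,303,322); sl=np.s_[w[0]:w[1],w[2]:w[3]]
print(np.round(g[sl]).astype(int))
m=np.clip((130-g[sl])/60,0,1)
# fit wing + collar
def cost(v):
    bb=bar(-v[2]); bb[-1][:,2]-=.006
    a=sil(p,T([bb[-1]],v[0],v[1],.27,.0905),win=w)
    # ignore hub/bar area except along wing: weight by region outside bar
    b=sil(p,T([bb[0],bb[5]],.4905,.1274,.27,.0905),win=w)<.1
    return (((a-m)**2)*b).sum()
for j0 in(1.0,1.2,1.4):
    r=minimize(cost,[.4905,.1274,j0],method='Nelder-Mead',options=dict(initial_simplex=[[.4905,.1274,j0],[.4925,.1274,j0],[.4905,.1294,j0],[.4905,.1274,j0+.1]])); print(r.x.round(4),r.fun)
q=dict(P['scene']); q['frame']=cv2.cvtColor(cv2.imread('pics/s7.png'),cv2.COLOR_BGR2RGB)
for j in(1.0,1.15,1.3):
    bb=bar(-j); bb[-1][:,2]-=.006
    show(q,[T([bb[-1]],.4905,.1274,.27,.0905)[0]],(172,202,295,325),f'w{j}.png',f=8)
cv2.imwrite('pics/w.png',np.hstack([cv2.imread(f'pics/w{j}.png') for j in(1.0,1.15,1.3)]))
E
```

```text
[[ 78  79  78  87 112 139 153 165 173 180 191 196 199 200 198 192 189 193
  189]
 [109 123 130 143 163 179 187 191 193 196 202 205 202 199 192 168 156 179
  194]
 [172 179 176 177 184 192 196 197 196 197 204 209 205 200 188 150 128 164
  191]
 [205 205 190 170 167 183 194 197 197 201 214 217 217 208 195 167 151 174
  189]
 [223 212 172 130 125 157 184 196 200 210 223 223 225 217 200 185 181 185
  178]
 [223 202 141  91  88 119 160 189 202 216 219 219 219 210 189 177 178 177
  167]
 [211 194 136  81  71  89 130 174 198 210 200 193 190 188 175 166 166 165
  163]
 [210 208 169 108  70  74  99 137 167 180 172 169 169 172 167 163 162 161
  162]
 [206 215 199 139  82  67  76  97 121 130 131 147 163 170 165 161 161 162
  162]
 [193 188 180 139  95  75  71  77  87  91  95 116 147 163 161 160 162 162
  162]
 [169 147 135 116 101  89  72  69  75  78  79  91 125 155 165 165 163 162
  162]
 [130 114 106 101 100  92  70  60  69  74  78  82 107 150 171 168 163 162
  163]
 [106 103 101 100 101  90  66  52  59  69  76  81 103 146 166 164 162 162
  162]
 [102 102 103 103 103  95  73  53  52  61  70  
[... 270 characters left out ...]
  191]
 [106 106 106 106 106 105 106 113 133 138 140 146 111  75  74 106 160 196
  200]
 [106 108 110 109 112 121 139 155 186 192 186 183 147  97  72 100 159 200
  206]
 [109 115 119 122 134 158 199 206 213 217 207 197 178 141 112 129 177 212
  218]
 [121 131 138 148 174 199 228 226 223 225 213 201 194 181 172 176 198 223
  222]
 [143 159 165 173 192 211 232 228 224 224 211 201 198 196 194 191 197 214
  213]
 [173 166 146 155 185 209 232 231 226 222 208 199 195 193 193 185 179 182
  194]
 [178 162 130 141 180 205 227 224 215 204 194 189 185 180 186 182 173 162
  165]]
[0.489  0.1288 1.0645] 13.781037741894142
[0.4906 0.1296 1.0333] 14.075419389978212
[0.4904 0.13   1.0473] 14.171782327310007
```

View pics/w.png

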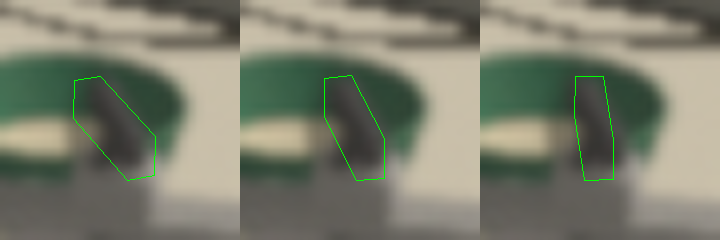

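```bash
python3 go.py .489 .128 .285 -.8; python3 -m inch '[{"x":0.08,"y":-0.02,"z":0,"rx":0,"ry":0,"rz":-0.2,"hand":60},{"x":0.15,"y":-0.05,"z":0,"rx":0,"ry":0,"rz":-0.4,"hand":60},{"x":0.22,"y":-0.07,"z":0,"rx":0,"ry":0,"rz":-0.6,"hand":60},{"x":0.3,"y":-0.1,"z":0,"rx":0,"ry":0,"rz":-0.8,"hand":60},{"x":0.367,"y":-0.126,"z":0,"rx":0,"ry":0,"rz":-1,"hand":60},{"x":0.367,"y":-0.126,"z":0,"rx":0,"ry":0,"rz":-1,"hand":60}]' 40; python3 go.py .489 .128 .2 -.8
python3 -m inch '[{"x":0,"y":0,"z":0,"rx":0,"ry":0,"rz":-0.2,"hand":60},{"x":0,"y":0,"z":0,"rx":0,"ry":0,"rz":-0.4,"hand":60},{"x":0,"y":0,"z":0,"rx":0,"ry":0,"rz":-0.6,"hand":60},{"x":0,"y":0,"z":0,"rx":0,"ry":0,"rz":-0.8,"hand":60},{"x":0,"y":0,"z":0,"rx":0,"ry":0,"rz":-1,"hand":60}]' 40
python3 -m inch '[{"x":0,"y":0,"z":0,"rx":0,"ry":0,"rz":-0.2,"hand":60},{"x":0,"y":0,"z":0,"rx":0,"ry":0,"rz":-0.4,"hand":60},{"x":0,"y":0,"z":0,"rx":0,"ry":0,"rz":-0.6,"hand":60},{"x":0,"y":0,"z":0,"rx":0,"ry":0,"rz":-0.8,"hand":60},{"x":0,"y":0,"z":0,"rx":0,"ry":0,"rz":-1,"hand":60}]' 40
python3 -m inch '[{"x":0,"y":0,"z":0,"rx":0,"ry":0,"rz":-0.2,"hand":60},{"x":0,"y":0,"z":0,"rx":0,"ry":0,"rz":-0.4,"hand":60},{"x":0,"y":0,"z":0,"rx":0,"ry":0,"rz":-0.6,"hand":60},{"x":0,"y":0,"z":0,"rx":0,"ry":0,"rz":-0.8,"hand":60},{"x":0,"y":0,"z":0,"rx":0,"ry":0,"rz":-0.98,"hand":60},{"x":0,"y":0,"z":0,"rx":0,"ry":0,"rz":-0.98,"hand":60}]' 40; python3 go.py .489 .128 .16 -.8
```

```text
t 17.25 p [ 0.3471 -0.1488  0.2838] yaw -0.8006 tilt [0.0001 0.0005] w 0.0516 F [ 0.2  0.5 -0.2] M [ 0.   -0.   -0.04] q5 1.97
shift [ 0.3683 -0.1249 -0.0013] turn [-0.0003 -0.0005 -0.0008]
time: 18.0
position: [0.4882, 0.1328, 0.2824]
orientation: [-0.001, 0.709, 0.705, -0.0]
ft_force: [-0.3, -0.6, -0.1]
grip_width: 0.0513
t 18.0 p [0.4882 0.1328 0.2824] yaw -0.0067 tilt [-0.0014  0.0006] w 0.0513 F [-0.3 -0.6 -0.1] M [ 0.    0.   -0.05] q5 1.84
shift [-0.0061  0.0012  0.1031] turn [-2.0000e-03  1.0000e-04  1.0101e+00]
time: 18.62
position: [0.4869, 0.1276, 0.2838]
orientation: [-0.0, 0.388, 0.922, -0.0]
ft_force: [0.8, -0.1, -0.3]
grip_width: 0.0508
time: 19.25
position: [0.4869, 0.1276, 0.2838]
orientation: [-0.0, 0.005, 1.0, -0.0]
ft_force: [-0.1, -0.2, 0.2]
grip_width: 0.0512
time: 20.0
position: [0.487, 0.1274, 0.2838]
orientation: [-0.0, -0.367, 0.93, 0.0]
ft_force: [0.7, -0.1, -0.2]
grip_width: 0.0513
t 20.0 p [0.487  0.1274 0.2838] yaw 2.3228 tilt [-0.0005 -0.0002] w 0.0513 F [ 0.7 -0.1 -0.2] M [ 0.06  0.05 -0.01] q5 -0.5
shift [-0.0024 -0.0012  0.1548] turn [ 0.0003 -0.0006 -0.0239]
```

```bash
python3 -m inch '[{"x":-0.0018,"y":-0.001,"z":0.07,"rx":0,"ry":0,"rz":0,"hand":60},{"x":-0.0018,"y":-0.001,"z":0.13,"rx":0,"ry":0,"rz":0,"hand":60},{"x":-0.0018,"y":-0.001,"z":0.17,"rx":0,"ry":0,"rz":0,"hand":60},{"x":-0.0018,"y":-0.001,"z":0.18,"rx":0,"ry":0,"rz":0,"hand":60},{"x":-0.0018,"y":-0.001,"z":0.18,"rx":0,"ry":0,"rz":0,"hand":60},{"x":-0.0018,"y":-0.001,"z":0.18,"rx":0,"ry":0,"rz":0,"hand":60}]' 40; python3 go.py .4885 .128 .139 -.8
```

```text
time: 20.75
position: [0.4905, 0.1275, 0.1416]
orientation: [0.002, -0.367, 0.93, -0.0]
ft_force: [0.0, 0.0, -0.1]
grip_width: 0.0516
t 20.75 p [0.4905 0.1275 0.1416] yaw 2.3228 tilt [0.0032 0.0008] w 0.0516 F [ 0.   0.  -0.1] M [-0.04  0.04  0.  ] q5 -0.5
shift [0.0014 0.0022 0.0032] turn [-0.0021  0.0036 -0.0239]
```

```bash
python3 -m inch '[{"x":0,"y":0,"z":0,"rx":0,"ry":0,"rz":0,"hand":2},{"x":0,"y":0,"z":0,"rx":0,"ry":0,"rz":0,"hand":2},{"x":0,"y":0,"z":0,"rx":0,"ry":0,"rz":0,"hand":2},{"x":0,"y":0,"z":0,"rx":0,"ry":0,"rz":0,"hand":2},{"x":0,"y":0,"z":0,"rx":0,"ry":0,"rz":0,"hand":2}]' 120; python3 go.py .4885 .128 .139 -.8
```

```text
time: 21.38
position: [0.4901, 0.1271, 0.1413]
orientation: [0.001, -0.367, 0.93, -0.0]
ft_force: [-0.0, 0.0, 5.9]
grip_width: 0.0096
t 21.38 p [0.4901 0.1271 0.1413] yaw 2.3228 tilt [0.0026 0.0004] w 0.0096 F [-0.   0.   5.9] M [-0.13  0.16 -0.06] q5 -0.5
shift [0.0007 0.0023 0.0028] turn [-0.0019  0.0027 -0.0239]
```

```bash
python3 -m inch '[{"x":0,"y":0,"z":0,"rx":0,"ry":0,"rz":0.1,"hand":2},{"x":0,"y":0,"z":0,"rx":0,"ry":0,"rz":0.2,"hand":2},{"x":0,"y":0,"z":0,"rx":0,"ry":0,"rz":0.3,"hand":2},{"x":0,"y":0,"z":0,"rx":0,"ry":0,"rz":0.38,"hand":2},{"x":0,"y":0,"z":0,"rx":0,"ry":0,"rz":0.38,"hand":2}]' 120; python3 go.py .4885 .128 .139 -.8
```

```text
time: 22.0
position: [0.4903, 0.1268, 0.1411]
orientation: [0.001, -0.226, 0.974, -0.001]
ft_force: [0.7, -2.8, 6.5]
grip_width: 0.0094
t 22.0 p [0.4903 0.1268 0.1411] yaw 2.026 tilt [ 0.003  -0.0007] w 0.0094 F [ 0.7 -2.8  6.5] M [-0.5  -0.1   0.49] q5 -0.2
shift [0.0014 0.0024 0.0027] turn [-0.0029  0.0026 -0.4018]
```

```bash
python3 -m inch '[{"x":0,"y":0,"z":0,"rx":0,"ry":0,"rz":0.08,"hand":2},{"x":0,"y":0,"z":0,"rx":0,"ry":0,"rz":0.16,"hand":2},{"x":0,"y":0,"z":0,"rx":0,"ry":0,"rz":0.22,"hand":2},{"x":0,"y":0,"z":0,"rx":0,"ry":0,"rz":0.22,"hand":2}]' 120; python3 go.py .4885 .128 .139 -.8
```

```text
time: 22.5
position: [0.4904, 0.1265, 0.1411]
orientation: [0.001, -0.141, 0.99, -0.001]
ft_force: [-0.2, -2.4, 5.7]
grip_width: 0.0094
t 22.5 p [0.4904 0.1265 0.1411] yaw 1.8539 tilt [ 0.0031 -0.0012] w 0.0094 F [-0.2 -2.4  5.7] M [-0.68 -0.09  0.72] q5 -0.03
shift [0.0018 0.0024 0.0026] turn [-0.0034  0.0027 -0.6209]
```

```bash
python3 -m inch '[{"x":0,"y":0,"z":0,"rx":0,"ry":0,"rz":0,"hand":60},{"x":0,"y":0,"z":0,"rx":0,"ry":0,"rz":0,"hand":60},{"x":0,"y":0,"z":0,"rx":0,"ry":0,"rz":0,"hand":60},{"x":0,"y":0,"z":-0.04,"rx":0,"ry":0,"rz":0,"hand":60},{"x":0,"y":0,"z":-0.1,"rx":0,"ry":0,"rz":0,"hand":60},{"x":0,"y":0,"z":-0.17,"rx":0,"ry":0,"rz":0,"hand":60},{"x":0,"y":0,"z":-0.17,"rx":0,"ry":0,"rz":0,"hand":60}]' 40; python3 go.py .35 -.15 .28 -1.2877
```

```text
time: 23.38
position: [0.4918, 0.1278, 0.2808]
orientation: [0.005, -0.14, 0.99, 0.001]
ft_force: [0.8, 0.2, -1.2]
grip_width: 0.0514
t 23.38 p [0.4918 0.1278 0.2808] yaw 1.852 tilt [0.0095 0.0028] w 0.0514 F [ 0.8  0.2 -1.2] M [ 0.04 -0.04 -0.02] q5 -0.03
shift [ 0.2666 -0.2845 -0.0017] turn [ 0.      0.0127 -0.0025]
```

```bash
python3 -m inch '[{"x":0.05,"y":-0.05,"z":0,"rx":0,"ry":0,"rz":0,"hand":60},{"x":0.1,"y":-0.1,"z":0,"rx":0,"ry":0,"rz":0,"hand":60},{"x":0.15,"y":-0.16,"z":0,"rx":0,"ry":0,"rz":0,"hand":60},{"x":0.2,"y":-0.21,"z":0,"rx":0,"ry":0,"rz":0,"hand":60},{"x":0.266,"y":-0.284,"z":0,"rx":0,"ry":0,"rz":0,"hand":60},{"x":0.266,"y":-0.284,"z":0,"rx":0,"ry":0,"rz":0,"hand":60},{"x":0.266,"y":-0.284,"z":0,"rx":0,"ry":0,"rz":0,"hand":60}]' 40
python3 - <<'E'
from fit import *
p=read_camera('top'); save(p,'t8.png')
q=read_camera('scene'); save(q,'s8.png')
show(p,[],(165,245,265,360),'t8a.png',f=8)
J=(1.1,1.25,1.4)
for j in J:
    bb=bar(-j); bb[-1][:,2]-=.006
    B=T(bb,.4905,.1274,.27,.0905)
    show(q,[B[-1]],(172,202,295,325),f'w{j}.png',f=8); show(p,[B[-1]],(190,220,298,328),f'v{j}.png',f=8)
cv2.imwrite('pics/w8.png',np.vstack([np.hstack([cv2.imread(f'pics/{k}{j}.png') for j in J]) for k in 'wv']))
bb=bar(-1.3); bb[-1][:,2]-=.006
show(p,T(bb,.4905,.1274,.275,.0905)[:6]+T(CL[3:5],.4905,.1274,.278),(165,245,265,360),'t8b.png')
show(q,[],(150,245,265,360),'s8a.png',f=7)
import numpy as np
d=np.abs(p['frame'].astype(int)-P['top']['frame']).mean(2); print('changed', [(k,round(d[a:b,c:e].mean(),1)) for k,a,b,c,e in(('wax',180,220,215,255),('spat',170,250,190,210),('bottle',145,165,335,355),('cast',150,175,370,390))])
E
```

```text
time: 24.25
position: [0.3469, -0.151, 0.2751]
orientation: [-0.001, -0.138, 0.99, 0.001]
ft_force: [-0.3, -0.3, 0.2]
grip_width: 0.0514
changed [('wax', np.float64(2.9)), ('spat', np.float64(2.7)), ('bottle', np.float64(2.2)), ('cast', np.float64(2.5))]
```

View pics/w8.png

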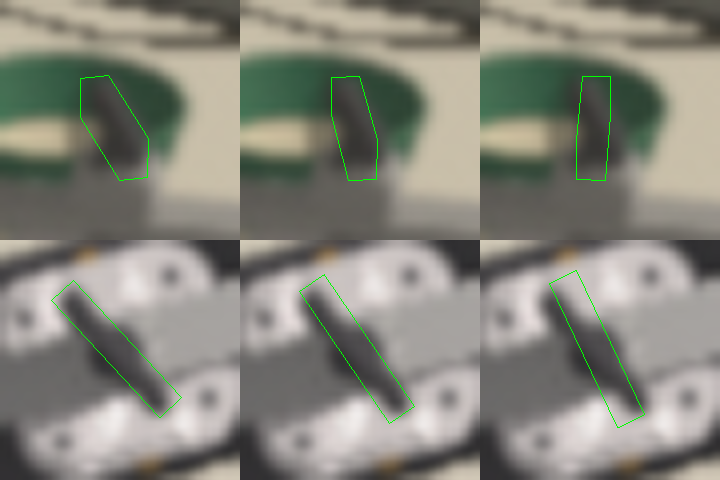

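View pics/t8b.png

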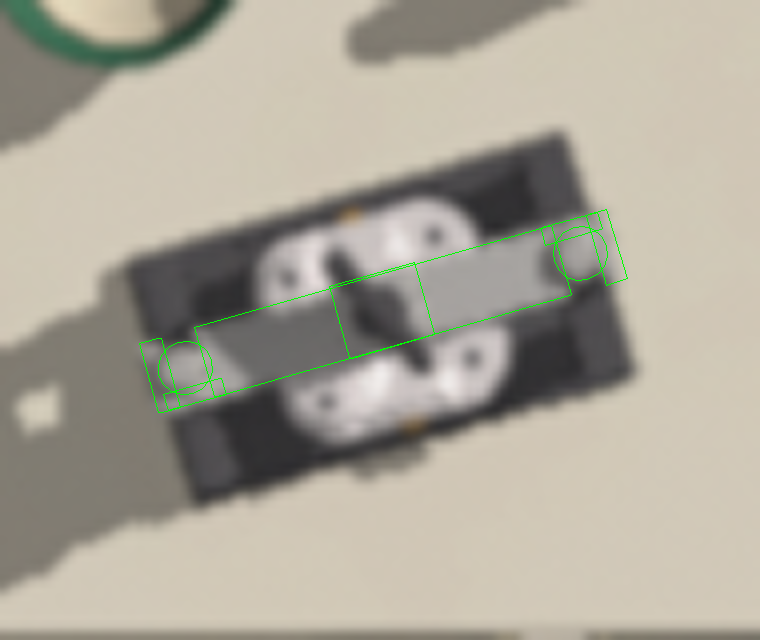

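View pics/s8a.png

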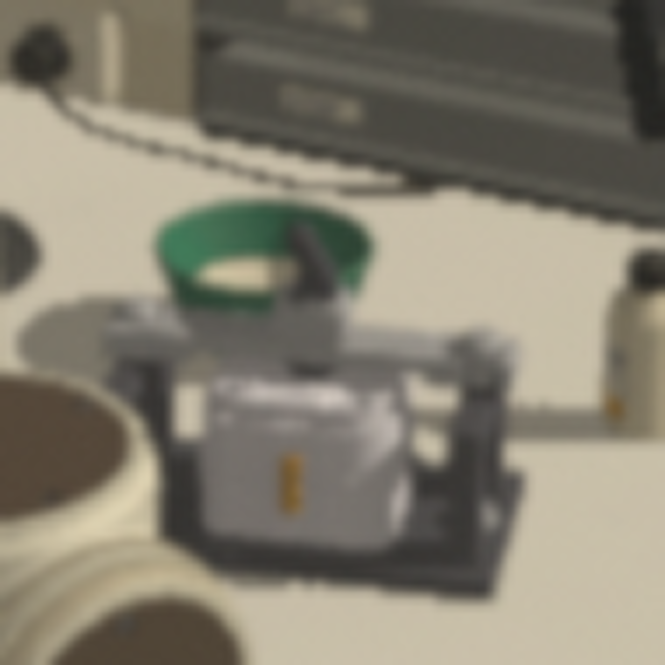

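```bash
python3 - <<'E'
from plant import robot
print(robot.hand_in())
E
```

```text
the job is handed in; nothing more can be done
None
```

I clamped the flask and handed the job in at about 24 s; the hand-in gives no verdict.

**What I did**
- I gripped the bar at its hub and laid it across the uprights, turned 0.45 rad anticlockwise. I then let go so it settled and gripped it again.
- I swung it clockwise until the studs met the slot ends. The resisting moment rose to about 1.2 N m with the bar within about 0.01 rad of in line.
- I gripped the wing and turned the screw in two goes, then let go, raised the arm and moved it well clear.

**Last checks**
- **Bar:** the top view shows it in line with the clamp, with both studs in their slots under the heads.
- **Flask and bystanders:** the flask looks unmoved. The picture areas around the other things show no change from the start.
- **Robot:** it touches nothing.

**What disagreed**
- **First turn:** the tool turned the wing to about 1.38 rad, but afterwards the pictures showed only about 1.05–1.15. It must have slipped, twisted in the pads or eased back, so I turned it again.
- **Second turn:** the tool reached about 1.55 rad at 0.7 N m, and the moment was still rising. The last pictures put the wing at about 1.15–1.2 rad. That is above the 1.1 you allow after easing back, but the margin is small.
- **Contact force:** I could not measure the force on the flask directly. I judge it firm from the turning moment and the wing angle.
- **Cameras:** the two disagreed by about 1 pixel (3 mm). I therefore placed the bar relative to the stud heads instead of from the clamp outline.

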